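Turn the sample row round into the transport rack

ROBOT

A 6-joint arm with a two-finger parallel gripper is mounted at the origin on the work surface. World frame = base frame: x ahead of the robot, y to its left, z up, the work surface at z = 0. Lengths are in mm, angles in rad, forces in N, time in s.
With the tool pointing down it reaches from about 250 to 800 mm from the base axis. Payload 8.5 kg.
Tool frame: the origin (TCP) lies at the centre of the arm's flange, where the gripper is bolted on; the fingertips stand 173 mm ahead of it and the grasp point (between the pads) lies 155 mm ahead of it; x points along the fingers, z is the direction in which the jaws open and shut, and the axes are right-handed (so a half turn about x gives the same grasp; the last joint's range is limited). The gripper opens to 85 mm and grips with 20 to 120 N. Pads are 22 mm wide; open, the fingers measure 114 mm over their backs; the gripper's body (76 mm by 85 mm) begins 54 mm behind the grasp point. The pads swing forward as they close: fully open they stand 13 mm farther back than shut.
Start: joints at [1.277, 0.238, -0.013, 1.319, 0, 1.571], TCP at [152.026, 502.48, 404.676] pointing down, gripper open.
Joint ranges: [-2.66, 2.66], [-1.03, 1.9], [-1.14, 1.46], [-1.82, 2.27], [-1.45, 1.34], [-3.14, 3.14]. Speed limits (rad/s): [2.22, 2.22, 2.79, 3.14, 3.14, 3.14].

INTERFACE

Orientations are given as a rotation vector (axis times angle).
In Python, from bench import monitor, vision, arm gives the robot as it stands.
- The arm moves only by the tool servo_tool, never from a script. Its argument "series" is a list of rows, each an object with "travel": the shift along the tool's x, y, z in cm, a list of three; "angular": the turn, a rotation vector about the tool's x, y, z in degrees, a list of three. In form: [{"travel": [x, y, z], "angular": [wx, wy, wz]}, ...]. A call has 1 to 5 rows; each row is the pose to reach, as a shift and turn from the pose commanded when the call began, along the tool's axes at that moment; what a row does not reach only later rows make up. A row lasts 1/12 s, in which the tool goes at most 41.7 mm and 7.16 degrees, less where a joint would pass 70% of its speed; a pose out of reach is approached as far as the arm can. A call with a gripper value outside its range is refused whole. "jaw" is the finger opening in cm, from 0 to 8.54, set as the call begins (left out, the last holds). The fingers move at their own pace and stop on an object; the grip force is fixed at half the most. Time passes only in rows, so rows that repeat a pose let the fingers close. It gives the time, the measured TCP pose, the force and the opening at its end, in the units of the state.
- monitor.get_obs(): the state, without advancing time (a new reading comes with each control period).
- vision.read_camera(name): name is "scene" or "side" or "wrist"; returns a dict with "frame" (420x560x3 uint8, red, green, blue), "depth" (420x560 float32, mm along the optical axis (not along the pixel's ray), 0 where there is no reading), "fov_y" (degrees; the focal length in pixels is half the picture's height over the tangent of half this angle, whatever the lens; pixels are square), "cx", "cy" (the principal point, pixels), "k1" (the pictures are not rectified: a ray, as slopes to the right and down, at radius r is drawn at 1 + k1 r^2 times it, then the intrinsics apply), "camera_from_world" (4x4, takes a point from world to camera coordinates); the wrist camera has in their place "T_tool_cam" (4x4, takes a point from camera to tool coordinates, whose origin is the TCP and whose axes are the tool frame's). Camera axes: x right, y up, looking along -z (the intrinsics and any distortion apply to the point x, -y, -z); pixel columns grow to the right and rows downward; lengths in mm; the calibration is good to about 2 mm. A picture is of the moment at which its call begins: read the wrist's pose just before it.
- arm.hand_in(): hands the job in, once; it reports no verdict.
Trained networks look in a picture, given as the dict that the camera call returned (one of the last four; its "shot" number tells which), for a name from the list of things; names that differ only in an ending like _2 or _b are one class to them, and where a whole thing is asked for, a point or a joint stands for the part that bears it (a point fixed in the world has none). Each returns a list of dicts, best first, with "score" (0 to 1); they miss things now and then, are a little off and sometimes report something else, mostly with a low value. They report only what shows in the picture. A call takes as long as a camera call. They do not tell look-alikes from the thing itself.
- vision.spot_in(picture, target): "box" ([left, top, right, bottom] in pixels, round what is visible of it).
- vision.masks_of(picture, target): "region" (420x560 bool, what is visible of it) and "box" ([left, top, right, bottom] in pixels, round what is visible of it).
The state is a dict: "clock": time; "qpos": joint angles; "qd": joint speeds; "effort": joint torques, N m; "tcp_pos": TCP position; "ee_rot": TCP orientation; "contact_force": force on the tool from outside, world axes, zero at the start; "wrist_torque": the same for the moment, N m; "gripper_width": finger opening in mm.
Only numpy, scipy, OpenCV 4.12 (cv2) and the standard library are available. Lean on these libraries where they do the work, as an engineer would, in place of code of your own. Each camera call takes 0.05 s, during which the arm holds its last target.

TASK

Move the four sample containers from the grey collection rack into the bare metal transport rack, one to a pocket, in reverse order: the one nearest the black grip of the collection rack goes into the pocket farthest from the black grip of the transport rack, and so on along the row, until the one farthest from the first grip stands nearest the other. Keep every container upright on the way, and leave each standing upright on the floor of its pocket and let go.

Things in the scene. Friction and masses are not known exactly. Their poses are not given: they have to be found in the camera images.
- collection_rack: Grey plastic tray, 64 x 244 mm, holding the containers at the start in any order; tags lie along its -x side. Origin at table height under its middle, z up, y along the row to the end with the black grip block (only at that end, 26 mm high). Four pockets, 56 x 56 mm inside, at y = +90, +30, -30, -90 mm; floors 3 mm, wall tops 14 mm above the table, walls 4 mm. Fixed, turned any way.
- transport_rack: Bare aluminium tray, 64 x 244 mm, empty at the start. Origin at table height under its middle, z up, y along the row to the end with the black grip block (only at that end, 26 mm high). Four pockets, 56 x 56 mm inside, at y = +90, +30, -30, -90 mm; floors 3 mm, wall tops 14 mm above the table, walls 4 mm. Fixed, turned any way.
- vial_mid (a point): The slim vial: slim round sample vial, 28 mm diameter, 86 mm tall, with a ribbed cap almost as wide as the body; white plastic with a pale grey cap, loose, 35 to 70 g, standing upright. The point is on its axis, half-way up (43 mm above its underside); z is its upright axis.
- tag_vial: Fixed white tag of the slim vial, carrying a small solid disc (its outline from above); it lies beside the collection-rack pocket in which the slim vial starts. Origin: that pocket's centre, at table height, axes as the collection rack's; the tag itself (28 x 40 mm, 6 mm high) lies 49 mm from there towards -x. It never moves.
- jar_mid (a point): The wide jar: wide round specimen jar, 40 mm diameter, 70 mm tall, with a flat cap of the same width; white plastic with a pale grey cap, loose, 35 to 70 g, standing upright. The point is on its axis, half-way up (35 mm above its underside); z is its upright axis.
- tag_jar: Fixed white tag of the wide jar, carrying a large ring (its outline from above); it lies beside the collection-rack pocket in which the wide jar starts. Origin: that pocket's centre, at table height, axes as the collection rack's; the tag itself (28 x 40 mm, 6 mm high) lies 49 mm from there towards -x. It never moves.
- dropper_mid (a point): The dropper bottle: round dropper bottle, body 32 mm diameter and 56 mm high, then a thin cone-shaped nozzle, 80 mm tall in all; white plastic with a pale grey cap, loose, 35 to 70 g, standing upright. The point is on its axis, half-way up (40 mm above its underside); z is its upright axis.
- tag_dropper: Fixed white tag of the dropper bottle, carrying a medium ring with a dot in it (its outline from above); it lies beside the collection-rack pocket in which the dropper bottle starts. Origin: that pocket's centre, at table height, axes as the collection rack's; the tag itself (28 x 40 mm, 6 mm high) lies 49 mm from there towards -x. It never moves.
- square_mid (a point): The square bottle: square bottle, body 34 x 34 mm and 60 mm high (x and y axes square to its sides), then a 22 mm round cap, 76 mm tall in all; white plastic with a pale grey cap, loose, 35 to 70 g, standing upright. The point is on its axis, half-way up (38 mm above its underside); z is its upright axis.
- tag_square: Fixed white tag of the square bottle, carrying a square outline with a dot in it (its outline from above); it lies beside the collection-rack pocket in which the square bottle starts. Origin: that pocket's centre, at table height, axes as the collection rack's; the tag itself (28 x 40 mm, 6 mm high) lies 49 mm from there towards -x. It never moves.
Not all that is in view belongs to the job. Leave any green look-alike of the tag_square alone.

How it is judged:
By the outcome, as a careful person would: the job done as asked, in the order asked, and still so for the second after the job is handed in, with the robot touching nothing.
It also fails if it takes over 112 s, if anything falls off the work surface, if the arm or the gripper's body presses on something with over 40 N, if the wrist force passes 120 N, or if a joint passes its speed limit or range.

## Working session

There is one attempt and no reset: what is moved stays moved. The work goes in short steps, Python scripts to look and compute and a tool call to move; the robot and the scene stay as the last step left them, time stands still between calls to the robot, and variables do not carry over. Pictures are saved under pics/ and viewed, and the job is handed in when it is done.

Besides the shell and the picture viewer there is one more tool, called after "Request:" as a command line: name --argument value ..., lists and objects as JSON in quotes. servo_tool: Moves the arm, as the interface text tells. Its arguments: {"type":"object","properties":{"series":{"type":"array","items":{"type":"object","properties":{"travel":{"type":"array","items":{"type":"number"}},"angular":{"type":"array","items":{"type":"number"}}}}},"jaw":{"type":"number"}},"required":["series"]}

```bash
ls; mkdir -p pics; cat > h.py <<'E'
import numpy as np, cv2, pickle
from bench import monitor, vision, arm
def grab(n,name=None):
    p=vision.read_camera(n)
    if name: cv2.imwrite(f'pics/{name}.png',p['frame'][:,:,::-1])
    return p
E
python3 - <<'E'
from h import *
o=monitor.get_obs()
for k in o: print(k,o[k])
for n in ['scene','side','wrist']:
    p=grab(n,n+'0'); print(n,{k:(v if not hasattr(v,'shape') or v.size<20 else v.shape) for k,v in p.items()})
    pickle.dump((p,o),open(n+'0.pkl','wb'))
E
```

```text
pics
clock 0.0
qpos [ 1.27700231e+00  2.38795590e-01 -1.42783123e-02  1.31921368e+00
 -2.31749548e-06  1.57077105e+00]
qd [ 1.47586731e-03  5.27369759e-05 -1.35830091e-03 -1.35245100e-03
  3.76887818e-05  4.57576294e-04]
effort [-5.67617353e-04 -5.38776004e+01  3.46434581e+01  1.87823712e-02
  6.15191038e-05  1.69882907e-05]
tcp_pos [151.98200075 502.33679927 404.06031041]
ee_rot [-0.99103427  1.33519731  0.98955444]
contact_force [-0.27371563 -0.15315869 -0.64036948]
wrist_torque [ 0.06152552 -0.01386861  0.00741134]
gripper_width 85.64349625554082
scene {'frame': (420, 560, 3), 'depth': (420, 560), 'fov_y': 50.5493982781839, 'cx': 279.39548874747624, 'cy': 207.8304119114803, 'k1': -0.009018599872431284, 'camera_from_world': array([[-8.68289212e-03,  9.99749054e-01, -2.06503185e-02,
         3.39565980e+01],
       [-6.39180960e-01,  1.03324791e-02,  7.68986957e-01,
         2.59520198e+02],
       [ 7.69007352e-01,  1.98763212e-02,  6.38930845e-01,
        -1.19317678e+03],
       [ 0.00000000e+00,  0.00000000e+00,  0.00000000e+00,
         1.00000000e+00]]), 'shot': 1}
side {'fram
[... 348 characters left out ...]
5.68325019e-02,  8.31227340e-01,  5.53020050e-01,
        -7.67241560e+02],
       [ 0.00000000e+00,  0.00000000e+00,  0.00000000e+00,
         1.00000000e+00]]), 'shot': 2}
wrist {'frame': (420, 560, 3), 'depth': (420, 560), 'fov_y': 68.71712202619331, 'cx': 278.7590559820742, 'cy': 204.63298760001027, 'k1': -0.054886616505985114, 'T_tool_cam': array([[-7.45809818e-04,  2.72014762e-01, -9.62292790e-01,
         3.04057664e+01],
       [ 2.13113576e-05,  9.62293061e-01,  2.72014822e-01,
         6.81780328e+01],
       [ 9.99999722e-01,  1.82363559e-04, -7.23484617e-04,
        -2.18235257e-01],
       [ 0.00000000e+00,  0.00000000e+00,  0.00000000e+00,
         1.00000000e+00]]), 'shot': 3}
```

View pics/scene0.png

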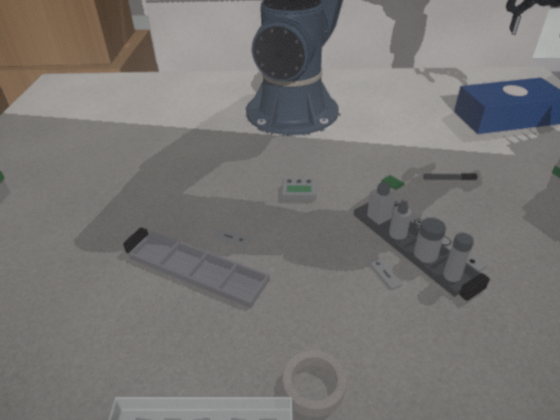

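View pics/side0.png

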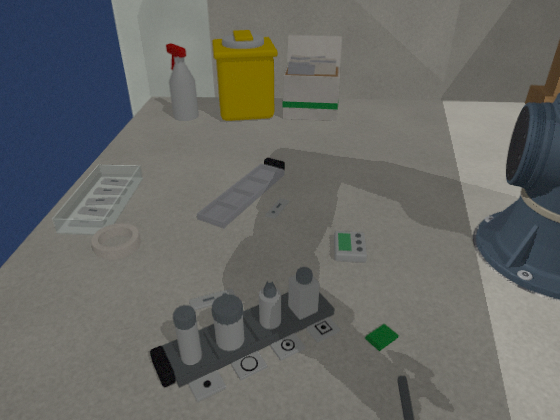

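View pics/wrist0.png

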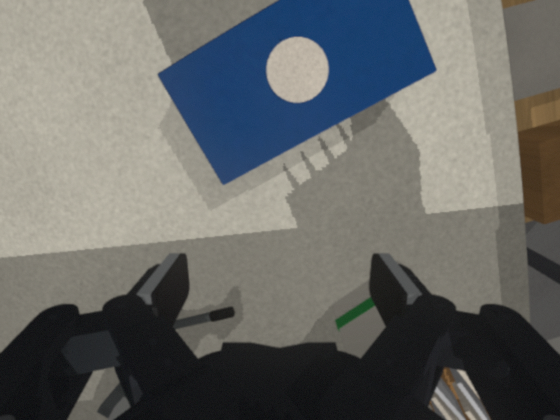

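```bash
cat >> h.py <<'E'
def cloud(p, camT=None):
    H,W=p['depth'].shape
    f=H/2/np.tan(np.radians(p['fov_y']/2))
    K=np.array([[f,0,p['cx']],[0,f,p['cy']],[0,0,1]])
    u,v=np.meshgrid(np.arange(W),np.arange(H))
    pts=np.stack([u,v],-1).reshape(-1,1,2).astype(np.float64)
    n=cv2.undistortPoints(pts,K,np.array([p['k1'],0,0,0,0.])).reshape(H,W,2)
    d=p['depth'].astype(float)
    c=np.stack([n[...,0]*d,-n[...,1]*d,-d],-1)
    T=np.linalg.inv(p['camera_from_world']) if camT is None else camT
    w=c@T[:3,:3].T+T[:3,3]
    w[d<=0]=np.nan
    return w
NAMES=['vial_mid','jar_mid','dropper_mid','square_mid','collection_rack','transport_rack','tag_vial','tag_jar','tag_dropper','tag_square']
E
python3 - <<'E'
from h import *
for n in ['scene','side']:
    p=grab(n); w=cloud(p); out={}
    for t in NAMES:
        r=vision.masks_of(p,t)
        out[t]=[(x['score'],x['box'],x['region']) for x in r]
        for x in r[:3]:
            q=w[x['region']]; q=q[~np.isnan(q[:,0])]
            print(n,t,round(x['score'],2),np.round(x['box']).astype(int),len(q),np.round(np.median(q,0)) if len(q) else None, np.round(np.percentile(q[:,2],[2,98])) if len(q) else None)
    pickle.dump((p,out),open(n+'1.pkl','wb'))
print(monitor.get_obs()['clock'])
E
```

```text
scene vial_mid 0.66 [442 232 474 282] 927 [598. 251.  57.] [ 3. 90.]
scene jar_mid 0.97 [414 216 449 262] 1074 [554. 219.  53.] [ 5. 75.]
scene dropper_mid 0.73 [388 202 410 241] 602 [497. 183.  45.] [ 7. 78.]
scene square_mid 0.81 [367 183 398 225] 869 [449. 156.  46.] [ 4. 80.]
scene collection_rack 0.97 [356 207 493 300] 2792 [563. 225.   9.] [ 1. 27.]
scene collection_rack 0.5 [444 232 476 282] 929 [598. 251.  58.] [ 4. 90.]
scene transport_rack 0.97 [124 228 268 304] 5127 [ 566. -169.    5.] [ 2. 27.]
scene tag_vial 0.47 [468 258 484 268] 166 [562. 303.   6.] [3. 8.]
scene tag_jar 0.55 [444 238 452 248] 109 [515. 268.   7.] [ 5. 53.]
scene tag_square 0.59 [380 178 408 190] 178 [332. 207.   7.] [2. 9.]
side vial_mid 0.43 [308 320 340 342] 496 [409. 202.   6.] [0. 9.]
side vial_mid 0.3 [289 267 318 319] 1238 [439. 172.  48.] [ 7. 79.]
side vial_mid 0.19 [190 372 227 400] 690 [558. 301.   6.] [0. 8.]
side jar_mid 0.94 [212 292 245 351] 1479 [537. 239.  58.] [ 8. 74.]
side dropper_mid 0.73 [257 282 278 328] 869 [486. 199.  47.] [ 6. 79.]
side dropper_mid 0.45 [270 336 306 360] 525 [459. 235.   6.] [1. 9.]
side square_mid 0.71 [285 264 320 319] 1302 [439. 172.  48.] [ 5. 79.]
side collection_rack 0.77 [153 292 335 387] 4537 [545. 241.   7.] [ 1. 26.]
side transport_rack 0.89 [196 158 284 228] 2485 [ 570. -160.    5.] [-0. 24.]
side tag_vial 0.69 [190 371 225 404] 734 [558. 302.   6.] [-1.  8.]
side tag_jar 0.74 [230 349 267 382] 671 [509. 268.   6.] [-0.  9.]
side tag_dropper 0.83 [270 331 304 359] 589 [459. 235.   6.] [0. 9.]
side tag_square 0.84 [306 319 343 343] 478 [409. 202.   6.] [1. 9.]
side tag_square 0.79 [368 327 398 350] 486 [328. 211.   6.] [1. 9.]
1.25
```

```bash
cat > fit.py <<'E'
from h import *
from scipy.optimize import least_squares
D={n:pickle.load(open(n+'1.pkl','rb')) for n in ['scene','side']}
for t in ['collection_rack','transport_rack']:
    A=[]
    for n in D:
        p,out=D[n]; m=out[t][0][2]
        w=cloud(p); m2=m.copy()
        q=w[m2&~np.isnan(w[...,0])]; q=q[(q[:,2]>(2.5 if t[0]=='t' else 6))&(q[:,2]<29)]
        g=q[q[:,2]>20]
        r=cv2.minAreaRect(q[:,:2].astype(np.float32)); print(t,n,len(q),r,'grip',np.median(g[:,:2],0),len(g))
        A.append(q)
# tags (side), direction & origin
p,out=D['side']; w=cloud(p); c={}
for t in ['tag_vial','tag_jar','tag_dropper','tag_square']:
    m=out[t][0][2]; q=w[m&~np.isnan(w[...,0])]; q=q[abs(q[:,2]-6)<3]
    r=cv2.minAreaRect(q[:,:2].astype(np.float32)); c[t]=np.array(r[0]); print(t,r)
d=c['tag_vial']-c['tag_square']; print('tagdir len',np.linalg.norm(d),np.degrees(np.arctan2(d[1],d[0])))
# collection frame from tags
a=np.arctan2(d[1],d[0]); y=np.array([np.cos(a),np.sin(a)]); x=np.array([y[1],-y[0]])
print('pockets from tags',[np.round(c[k]+49*x,1) for k in c])
R={'vial_mid':(14,10,78),'jar_mid':(20,20,66),'dropper_mid':(16,20,52),'square_mid':(17,20,56)}
for t,(rad,z0,z1) in R.items():
    P=[]
    for n in D:
        p,out=D[n]; L=out[t]
        w=cloud(p)
        L=sorted(L,key=lambda l:-np.nanpercentile(w[l[2]][:,2],90)) if n=='side' else L
        if t=='vial_mid' and n=='side': 
            m=np.zeros((420,560),bool); m[300:370,165:205]=True
        else: m=L[0][2]
        m=cv2.erode(m.astype(np.uint8),np.ones((3,3)))>0
        q=w[m&~np.isnan(w[...,0])]; q=q[(q[:,2]>z0)&(q[:,2]<z1)]
        md=np.median(q[:,:2],0); q=q[np.linalg.norm(q[:,:2]-md,axis=1)<30]
        cam=np.linalg.inv(p['camera_from_world'])[:2,3]; 
        P.append(q)
        s=md+(md-cam)/np.linalg.norm(md-cam)*rad*.6
        if t=='square_mid': print(t,n,md); continue
        f=least_squares(lambda c:np.hypot(*(q[:,:2]-c).T)-rad,s,loss='soft_l1'); print(t,n,len(q),np.round(f.x,1),round(float(np.sqrt(np.mean(f.fun**2))),2))
    q=np.vstack(P)
    s=q[:,:2].mean(0)
    if t!='square_mid':
        f=least_squares(lambda c:np.hypot(*(q[:,:2]-c).T)-rad,s,loss='soft_l1'); print(t,'both',np.round(f.x,1),round(float(np.sqrt(np.mean(f.fun**2))),2))
    else:
        def res(v):
            e=q[:,:2]-v[:2]; cs,sn=np.cos(v[2]),np.sin(v[2])
            return np.maximum(abs(e[:,0]*cs+e[:,1]*sn),abs(-e[:,0]*sn+e[:,1]*cs))-17
        best=min((least_squares(res,[*s,a0],loss='soft_l1') for a0 in np.arange(0,1.57,.15)),key=lambda f:f.cost)
        print(t,np.round(best.x[:2],1),np.degrees(best.x[2])%90,np.sqrt(np.mean(best.fun**2)))
E
python3 fit.py
python3 - <<'E'
import cv2
im=cv2.imread('pics/side0.png')[255:410,140:420]
cv2.imwrite('pics/sidecrop.png',cv2.resize(im,None,fx=2.8,fy=2.8,interpolation=2))
im=cv2.imread('pics/scene0.png')[165:310,110:500]
cv2.imwrite('pics/scenecrop.png',cv2.resize(im,None,fx=2,fy=2,interpolation=2))
E
```

```text
collection_rack scene 1668 ((517.305908203125, 214.50439453125), (263.5264892578125, 73.98023986816406), 34.106502532958984) grip [622.9129518  276.94435266] 305
collection_rack side 2429 ((518.0870361328125, 213.3545684814453), (262.73602294921875, 67.23420715332031), 33.90117263793945) grip [617.08280137 285.97222138] 467
transport_rack scene 4835 ((559.8496704101562, -174.30181884765625), (262.5437316894531, 76.8034896850586), 64.15996551513672) grip [ 513.6377297  -284.93596066] 245
transport_rack side 1796 ((563.0869140625, -172.15643310546875), (261.10009765625, 68.0536117553711), 63.28411865234375) grip [ 508.72178255 -280.18479496] 96
tag_vial ((558.1404418945312, 299.3043518066406), (39.75572967529297, 29.457473754882812), 33.41762161254883)
tag_jar ((509.1900329589844, 265.5550231933594), (40.37535858154297, 32.145233154296875), 33.64622497558594)
tag_dropper ((459.1943664550781, 231.8771514892578), (40.498634338378906, 32.00629806518555), 34.32136917114258)
tag_square ((408.8338317871094, 198.79107666015625), (40.87275695800781, 29.59170150756836), 32.49485778808594)
tagdir len 179.9871726052792 33.94845711857848
pockets from tags [array([585.5, 258.7]), array([536.6, 224.9]), array([486.6, 191.2]), array([436.2, 158.1])]
vial_mid scene 509 [588.  256.1] 0.85
vial_mid side 859 [588.7 256.8] 5.4
vial_mid both [588.4 256.6] 4.37
jar_mid scene 459 [539.8 224. ] 0.89
jar_mid side 621 [539.9 224.6] 0.64
jar_mid both [539.9 224.4] 0.77
dropper_mid scene 211 [486.  186.4] 0.86
dropper_mid side 317 [486.  187.6] 0.66
dropper_mid both [486.1 187.4] 0.83
square_mid scene [452.77377604 154.0248969 ]
square_mid side [438.57730912 175.55844669]
square_mid [438.6 160.9] 33.54870391617341 0.8577508825905341
```

View pics/sidecrop.png

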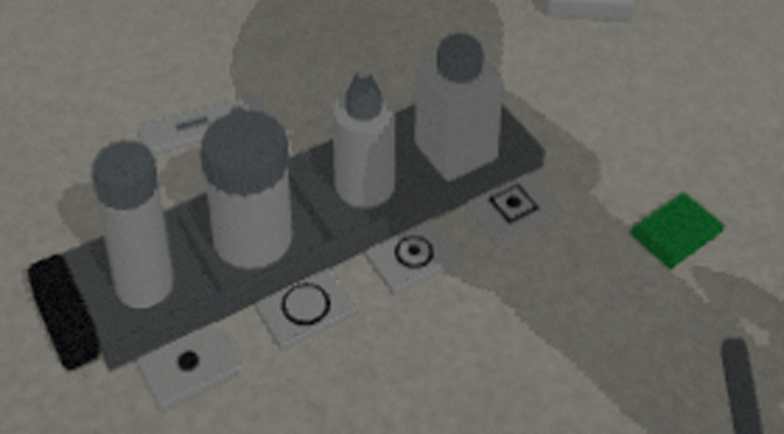

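View pics/scenecrop.png

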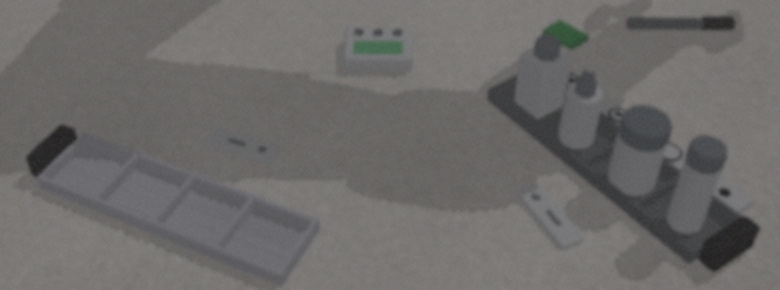

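```bash
cat > fit2.py <<'E'
from h import *
from scipy.optimize import least_squares
import sys
def fitrack(t,s0,Ds,shift=True):
    W=[];F=[]
    for n,(p,m) in Ds.items():
        w=cloud(p); q=w[m&~np.isnan(w[...,0])]
        W.append(q[(q[:,2]>11)&(q[:,2]<18)]); F.append(q[(q[:,2]>0)&(q[:,2]<5.5)])
    def loc(v,q):
        e=q[:,:2]-v[:2]; c,s=np.cos(v[2]),np.sin(v[2])  # v2 = angle of rack y axis
        return np.stack([e[:,0]*s-e[:,1]*c, e[:,0]*c+e[:,1]*s],1)
    def dwall(l):
        x,y=abs(l[:,0]),l[:,1]
        dx=np.abs(x-30); dy=np.min([np.abs(y-k) for k in (-120,-60,0,60,120)],0)
        a=np.where(np.abs(y)<122,dx,np.hypot(dx,np.abs(y)-122)); b=np.where(x<32,dy,np.hypot(dy,x-32))
        return np.maximum(np.minimum(a,b)-2,0)
    def dfl(l):
        x=np.abs(l[:,0]); y=np.min([np.abs(l[:,1]-k) for k in (-90,-30,30,90)],0)
        return np.hypot(np.maximum(x-28,0),np.maximum(y-28,0))
    def fit(Ws,Fs):
        q=np.vstack(Ws); f=np.vstack(Fs)
        r=lambda v:np.r_[dwall(loc(v,q)),dfl(loc(v,f))]
        return least_squares(r,s0,loss='soft_l1',x_scale=[1,1,.01],diff_step=1e-4)
    for k,n in enumerate(Ds): 
        g=fit([W[k]],[F[k]]); print(t,n,len(W[k]),len(F[k]),np.round(g.x[:2],1),np.degrees(g.x[2]),g.cost/len(g.fun))
    g=fit(W,F); print(t,'both',np.round(g.x[:2],1),np.degrees(g.x[2]),g.cost/len(g.fun)); return g.x
if __name__=='__main__':
    D={n:pickle.load(open(n+'1.pkl','rb')) for n in ['scene','side']}
    fitrack('tr',[565.5,-165,np.radians(243.7)],{n:(D[n][0],D[n][1]['transport_rack'][0][2]) for n in D})
    from scipy.spatial.transform import Rotation as R
    o=monitor.get_obs(); M=R.from_rotvec(o['ee_rot']).as_matrix(); print(M.round(4)); print(o['qpos'],o['clock'])
E
python3 fit2.py
```

```text
tr scene 1346 2672 [ 568.6 -169.6] 243.81390077071384 0.38451488233101133
tr side 606 1205 [ 565.7 -165.9] 243.82987386473584 0.4512954262314689
tr both [ 567.6 -168.2] 243.9391882089672 0.5060295253486573
[[-0.000e+00 -9.571e-01  2.896e-01]
 [-1.000e-04  2.896e-01  9.571e-01]
 [-1.000e+00 -0.000e+00 -1.000e-04]]
[ 1.27699066e+00  2.38194449e-01 -1.34849227e-02  1.31922594e+00
 -4.68751728e-06  1.57080344e+00] 1.25
```

```bash
cat > go.py <<'E'
import sys, numpy as np
from bench import monitor
from scipy.spatial.transform import Rotation as R
o=monitor.get_obs()
x,y,z,a=map(float,sys.argv[1:5]); a=np.radians(a)
zt=np.array([np.cos(a),np.sin(a),0]); xt=np.array([0,0,-1.]); T=np.stack([xt,np.cross(zt,xt),zt],1)
M=R.from_rotvec(o['ee_rot']).as_matrix()
d=M.T@(np.array([x,y,z])-o['tcp_pos'])/10; w=np.degrees(R.from_matrix(M.T@T).as_rotvec())
print('travel cm',d.round(2),'ang',w.round(2),'rows',np.linalg.norm(d)/4.17,np.linalg.norm(w)/7.16)
print('t',round(o['clock'],2),'tcp',o['tcp_pos'].round(1),'q',o['qpos'].round(2),'w',round(o['gripper_width'],1),'F',np.round(o['contact_force'],1))
E
python3 go.py 588.3 256.5 320 123.95
```

```text
travel cm [  8.47 -48.88 -10.91] ang [-5.078e+01 -1.000e-02 -0.000e+00] rows 12.180892426591639 7.092769926910975
t 1.25 tcp [152.  502.5 404.7] q [ 1.28  0.24 -0.01  1.32 -0.    1.57] w 85.5 F [ 0.1  0.4 -0.8]
```

Candidates for the first pick (slim vial), by scene pixel: vial (460,257), jar (430,240), dropper (400,220), square (381,203). From the black grip at (474,286) the order is vial, jar, dropper, square. The side crop shows their tags as disc, ring, ring with dot and square with dot. The green piece at (392,183) is a decoy, so I leave it.

Request:
servo_tool --series '[{"travel": [1, -3.9, -0.9], "angular": [-7, 0, 0]}, {"travel": [2, -7.8, -1.7], "angular": [-14, 0, 0]}, {"travel": [3, -11.7, -2.6], "angular": [-21, 0, 0]}, {"travel": [4, -15.6, -3.5], "angular": [-28, 0, 0]}, {"travel": [5, -19.5, -4.4], "angular": [-35, 0, 0]}]' --jaw 8.5

```text
clock: 1.67
tcp_pos: [312.4, 411.6, 358.7]
ee_rot: [-1.41, 1.065, 1.41]
contact_force: [-0.0, -0.4, -0.1]
gripper_width: 85.4
```

```bash
python3 go.py 588.3 256.5 320 123.95
```

```text
travel cm [  3.87 -22.32 -22.45] ang [-1.813e+01  1.000e-02  2.000e-02] rows 7.646861855042388 2.5315020453202703
t 1.67 tcp [312.4 411.6 358.7] q [ 0.92  0.24 -0.13  1.2  -0.    0.65] w 85.4 F [-0.  -0.4 -0.1]
```

Request:
servo_tool --series '[{"travel": [0.7, -2.9, -2.9], "angular": [-6, 0, 0]}, {"travel": [1.4, -5.8, -5.8], "angular": [-12, 0, 0]}, {"travel": [2.1, -8.7, -8.7], "angular": [-15.7, 0, 0]}, {"travel": [2.8, -11.6, -11.6], "angular": [-15.7, 0, 0]}, {"travel": [3.5, -14.5, -14.5], "angular": [-15.7, 0, 0]}]'

```text
clock: 2.08
tcp_pos: [491.3, 310.1, 323.7]
ee_rot: [-1.598, 0.9, 1.598]
contact_force: [0.5, 0.4, 0.4]
gripper_width: 85.3
```

```bash
python3 go.py 588.3 256.5 320 123.95
```

```text
travel cm [ 0.37 -5.52 -9.61] ang [-2.76 -0.    0.02] rows 2.659782435058179 0.3852493883935736
t 2.08 tcp [491.3 310.1 323.7] q [ 0.56  0.37 -0.03  1.17 -0.    0.02] w 85.3 F [0.5 0.4 0.4]
```

Request:
servo_tool --series '[{"travel": [0.2, -1.9, -3.3], "angular": [-2, 0, 0]}, {"travel": [0.3, -3.5, -6.4], "angular": [-2, 0, 0]}, {"travel": [0.3, -4.6, -8.7], "angular": [-2, 0, 0]}, {"travel": [0.3, -4.6, -8.7], "angular": [-2, 0, 0]}, {"travel": [0.3, -4.6, -8.7], "angular": [-2, 0, 0]}]'

```text
clock: 2.5
tcp_pos: [575.0, 259.8, 320.3]
ee_rot: [-1.62, 0.88, 1.62]
contact_force: [-0.7, -0.8, 0.2]
gripper_width: 85.3
```

```bash
python3 go.py 588.3 256.5 320 123.95; python3 - <<'E'
from h import *
grab('wrist','w1')
E
```

```text
travel cm [ 0.03 -0.93 -1.01] ang [-0.92  0.01 -0.04] rows 0.3291768376486279 0.128632774057183
t 2.5 tcp [575.  259.8 320.3] q [ 0.42  0.46  0.09  1.21  0.   -0.15] w 85.3 F [-0.7 -0.8  0.2]
```

View pics/w1.png

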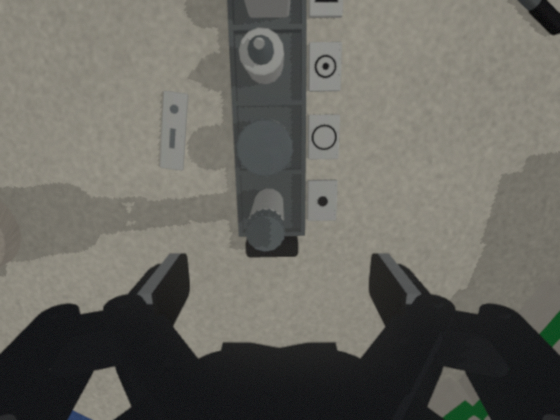

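The wrist view shows the vial cap at (265,230), jar (264,147) and dropper (261,52), with the tags to their right. It agrees with the fit. Next I align and descend on the vial.

Request:
servo_tool --series '[{"travel": [0, -0.9, -1.0], "angular": [-0.9, 0, 0]}, {"travel": [2.5, -0.9, -1.0], "angular": [-0.9, 0, 0]}, {"travel": [5, -0.9, -1.0], "angular": [-0.9, 0, 0]}, {"travel": [7.5, -0.9, -1.0], "angular": [-0.9, 0, 0]}, {"travel": [7.5, -0.9, -1.0], "angular": [-0.9, 0, 0]}]'

```text
clock: 2.97
tcp_pos: [584.4, 257.8, 241.6]
ee_rot: [-1.631, 0.872, 1.639]
contact_force: [-1.3, -0.8, -1.3]
gripper_width: 85.4
```

```bash
python3 go.py 588.3 256.5 205 123.95
```

```text
travel cm [ 3.66 -0.28 -0.33] ang [ 0.22  0.08 -0.42] rows 0.8827998202121458 0.0666393904671862
t 2.97 tcp [584.4 257.8 241.6] q [ 0.42  0.52 -0.    1.05  0.   -0.18] w 85.4 F [-1.3 -0.8 -1.3]
```

Request:
servo_tool --series '[{"travel": [1.5, -0.2, -0.2], "angular": [0, 0, 0]}, {"travel": [3.2, -0.2, -0.2], "angular": [0, 0, 0]}, {"travel": [3.2, -0.2, -0.2], "angular": [0, 0, 0]}, {"travel": [3.2, -0.2, -0.2], "angular": [0, 0, 0]}]'

```text
clock: 3.3
tcp_pos: [589.1, 257.5, 214.7]
ee_rot: [-1.633, 0.867, 1.634]
contact_force: [-0.4, 0.2, 0.8]
gripper_width: 85.1
```

```bash
python3 go.py 588.3 256.5 205 123.95
```

```text
travel cm [ 0.97  0.12 -0.04] ang [ 0.18  0.01 -0.05] rows 0.2355087634124406 0.02597500984919947
t 3.3 tcp [589.1 257.5 214.7] q [ 0.41  0.55 -0.03  0.99  0.   -0.18] w 85.1 F [-0.4  0.2  0.8]
```

Request:
servo_tool --series '[{"travel": [0.5, 0.1, 0], "angular": [0, 0, 0]}, {"travel": [0.5, 0.1, 0], "angular": [0, 0, 0]}, {"travel": [0.5, 0.1, 0], "angular": [0, 0, 0]}, {"travel": [0.5, 0.1, 0], "angular": [0, 0, 0]}, {"travel": [0.5, 0.1, 0], "angular": [0, 0, 0]}]' --jaw 1

```text
clock: 3.72
tcp_pos: [589.1, 256.4, 209.6]
ee_rot: [-1.632, 0.866, 1.632]
contact_force: [-0.1, 0.6, 6.1]
gripper_width: 26.6
```

Request:
servo_tool --series '[{"travel": [0, 0, 0], "angular": [0, 0, 0]}, {"travel": [0, 0, 0], "angular": [0, 0, 0]}, {"travel": [0, 0, 0], "angular": [0, 0, 0]}]'

```text
clock: 3.97
tcp_pos: [589.1, 256.4, 209.6]
ee_rot: [-1.632, 0.866, 1.632]
contact_force: [-1.9, 0.3, 6.4]
gripper_width: 26.4
```

```bash
python3 go.py 588.3 256.5 205 123.95
```

```text
travel cm [0.46 0.06 0.06] ang [ 0.12 -0.01  0.05] rows 0.11315850544818629 0.018058966763009793
t 3.97 tcp [589.1 256.4 209.6] q [ 0.41  0.55 -0.04  0.98  0.   -0.18] w 26.4 F [-1.9  0.3  6.4]
```

Request:
servo_tool --series '[{"travel": [-2, 0, 0], "angular": [0, 0, 0]}, {"travel": [-5, 0, 0], "angular": [0, 0, 0]}, {"travel": [-8, 0, 0], "angular": [0, 0, 0]}, {"travel": [-11, 0, 0], "angular": [0, 0, 0]}, {"travel": [-11, 0, 0], "angular": [0, 0, 0]}]'

```text
clock: 4.38
tcp_pos: [590.1, 256.7, 325.1]
ee_rot: [-1.635, 0.86, 1.625]
contact_force: [0.4, -0.2, -1.1]
gripper_width: 26.6
```

```bash
python3 go.py 606.9 -87 320 153.9
```

```text
travel cm [  0.41  17.87 -29.41] ang [-29.84  -0.21   0.43] rows 8.253961015247931 4.167472353905491
t 4.38 tcp [590.1 256.7 325.1] q [ 0.41  0.47  0.13  1.22 -0.   -0.18] w 26.6 F [ 0.4 -0.2 -1.1]
```

Request:
servo_tool --series '[{"travel": [0, 1.2, -2], "angular": [-3, 0, 0]}, {"travel": [0.1, 3.1, -5], "angular": [-9, 0, 0]}, {"travel": [0.1, 5, -8.2], "angular": [-15, 0, 0]}, {"travel": [0.1, 6.9, -11.4], "angular": [-21, 0, 0]}, {"travel": [0.1, 8.8, -14.6], "angular": [-27, 0, 0]}]'

```text
clock: 4.8
tcp_pos: [597.6, 84.6, 317.5]
ee_rot: [-1.942, 0.495, 1.942]
contact_force: [0.6, -0.8, -0.4]
gripper_width: 26.6
```

```bash
python3 go.py 606.9 -87 320 153.9
```

```text
travel cm [-0.24 14.62 -9.03] ang [-2.5   0.01 -0.02] rows 4.122063029900002 0.3486651362021959
t 4.8 tcp [597.6  84.6 317.5] q [ 0.14  0.41  0.01  1.17 -0.   -0.93] w 26.6 F [ 0.6 -0.8 -0.4]
```

Request:
servo_tool --series '[{"travel": [-0.1, 3.3, -2.1], "angular": [-1, 0, 0]}, {"travel": [-0.2, 6.7, -4.2], "angular": [-2, 0, 0]}, {"travel": [-0.2, 10.2, -6.4], "angular": [-2.5, 0, 0]}, {"travel": [-0.2, 13.3, -8.3], "angular": [-2.5, 0, 0]}, {"travel": [-0.2, 14.6, -9], "angular": [-2.5, 0, 0]}]'

```text
clock: 5.22
tcp_pos: [605.9, -89.5, 319.5]
ee_rot: [-1.964, 0.466, 1.963]
contact_force: [0.2, -0.3, -0.6]
gripper_width: 26.4
```

Request:
servo_tool --series '[{"travel": [0, 0, 0], "angular": [0, 0, 0]}, {"travel": [0, 0, 0], "angular": [0, 0, 0]}, {"travel": [0, 0, 0], "angular": [0, 0, 0]}]'

```text
clock: 5.47
tcp_pos: [606.0, -84.4, 319.7]
ee_rot: [-1.964, 0.461, 1.966]
contact_force: [-0.5, 1.0, 0.1]
gripper_width: 26.6
```

```bash
python3 go.py 606.9 -87 320 153.9; cat > wr.py <<'E'
from h import *
from fit2 import fitrack
from scipy.spatial.transform import Rotation as R
import sys
o=monitor.get_obs(); p=grab('wrist',sys.argv[1])
B=np.eye(4); B[:3,:3]=R.from_rotvec(o['ee_rot']).as_matrix(); B[:3,3]=o['tcp_pos']
T=B@p['T_tool_cam']; w=cloud(p,T)
r=vision.masks_of(p,'transport_rack'); m=r[0]['region']; print(r[0]['score'],r[0]['box'])
pickle.dump((p,m,T,o),open(sys.argv[1]+'.pkl','wb'))
q=w[m&~np.isnan(w[...,0])]; print('z pct',np.percentile(q[:,2],[5,25,50,75,95]).round(1))
p['camera_from_world']=np.linalg.inv(T)
fitrack('tr',[567,-168,np.radians(243.85)],{'wrist':(p,m)})
E
python3 wr.py w2
```

```text
travel cm [-0.03  0.19 -0.2 ] ang [-0.31  0.04  0.01] rows 0.06759234960411514 0.043411336007456065
t 5.47 tcp [606.  -84.4 319.7] q [-0.14  0.42  0.04  1.19  0.   -1.25] w 26.6 F [-0.5  1.   0.1]
0.6 [235.7, 1.6, 317.2, 224.6]
z pct [ 2.2  3.1  3.7  5.2 14.8]
tr wrist 3412 12311 [ 567.4 -168.3] 243.73865932055358 0.01542052073396461
tr both [ 567.4 -168.3] 243.73865932055358 0.01542052073396461
```

View pics/w2.png

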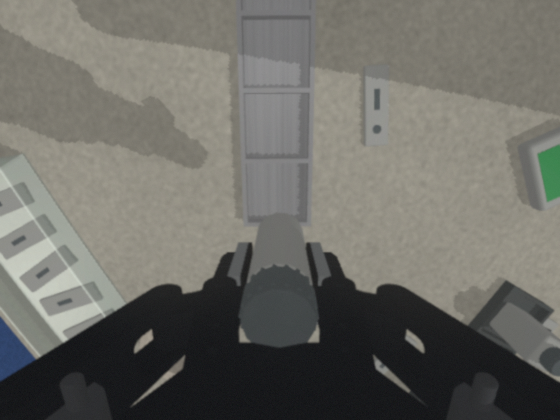

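The wrist view shows the vial held upright at (280,295) and the empty transport rack with its end wall at row 220. The rack fits to a residual of about 0.02: centre (567.4, -168.3), y axis at 243.74 deg. Lowering into the far pocket.

Request:
servo_tool --series '[{"travel": [1.5, 0.3, -0.2], "angular": [0, 0, 0]}, {"travel": [4.5, 0.3, -0.2], "angular": [0, 0, 0]}, {"travel": [7.5, 0.3, -0.2], "angular": [0, 0, 0]}, {"travel": [9.5, 0.3, -0.2], "angular": [0, 0, 0]}, {"travel": [10, 0.3, -0.2], "angular": [0, 0, 0]}]'

```text
clock: 5.98
tcp_pos: [605.2, -87.2, 216.5]
ee_rot: [-1.961, 0.46, 1.972]
contact_force: [-0.8, 0.4, -0.5]
gripper_width: 26.5
```

Request:
servo_tool --series '[{"travel": [0, 0, 0], "angular": [0, 0, 0]}, {"travel": [0, 0, 0], "angular": [0, 0, 0]}, {"travel": [0, 0, 0], "angular": [0, 0, 0]}]'

```text
clock: 6.23
tcp_pos: [607.3, -88.4, 221.7]
ee_rot: [-1.968, 0.461, 1.963]
contact_force: [0.2, 0.2, -0.5]
gripper_width: 26.5
```

```bash
python3 go.py 607.2 -87.6 210 153.74
```

```text
travel cm [ 1.17 -0.07  0.04] ang [-0.13 -0.14  0.04] rows 0.2804999014083743 0.02710918550241707
t 6.23 tcp [607.3 -88.4 221.7] q [-0.14  0.5  -0.11  0.96 -0.   -1.25] w 26.5 F [ 0.2  0.2 -0.5]
```

Request:
servo_tool --series '[{"travel": [0.5, 0, 0], "angular": [0, 0, 0]}, {"travel": [0.9, 0, 0], "angular": [0, 0, 0]}, {"travel": [1.0, 0, 0], "angular": [0, 0, 0]}, {"travel": [1.0, 0, 0], "angular": [0, 0, 0]}, {"travel": [1.0, 0, 0], "angular": [0, 0, 0]}]'

```text
clock: 6.65
tcp_pos: [606.5, -88.9, 210.1]
ee_rot: [-1.965, 0.462, 1.965]
contact_force: [-0.0, -0.4, -0.5]
gripper_width: 26.4
```

```bash
python3 go.py 607.2 -87.6 209.6 153.74
```

```text
travel cm [ 0.05 -0.15 -0.01] ang [-0.18 -0.   -0.  ] rows 0.03685280816385776 0.024501429840039102
t 6.65 tcp [606.5 -88.9 210.1] q [-0.15  0.51 -0.12  0.94 -0.   -1.25] w 26.4 F [-0.  -0.4 -0.5]
```

Request:
servo_tool --series '[{"travel": [0.1, 0, 0], "angular": [0, 0, 0]}, {"travel": [0.2, 0, 0], "angular": [0, 0, 0]}, {"travel": [0.2, 0, 0], "angular": [0, 0, 0]}]'

```text
clock: 6.9
tcp_pos: [606.4, -88.9, 209.6]
ee_rot: [-1.966, 0.461, 1.964]
contact_force: [-4.6, 0.8, 13.8]
gripper_width: 26.7
```

```bash
python3 go.py 607.2 -87.6 209.6 153.74
```

```text
travel cm [-0.   -0.15 -0.01] ang [-0.17 -0.07  0.02] rows 0.035050690630527695 0.026189290931417038
t 6.9 tcp [606.4 -88.9 209.6] q [-0.15  0.51 -0.12  0.94 -0.   -1.25] w 26.7 F [-4.6  0.8 13.8]
```

Contact, 13.8 N on the floor. Back off 1 mm and release.

Request:
servo_tool --series '[{"travel": [-0.15, 0, 0], "angular": [0, 0, 0]}, {"travel": [-0.15, 0, 0], "angular": [0, 0, 0]}]'

```text
clock: 7.07
tcp_pos: [606.6, -88.9, 210.0]
ee_rot: [-1.966, 0.461, 1.964]
contact_force: [0.4, 0.2, -0.2]
gripper_width: 26.7
```

Request:
servo_tool --series '[{"travel": [0, 0, 0], "angular": [0, 0, 0]}, {"travel": [0, 0, 0], "angular": [0, 0, 0]}, {"travel": [0, 0, 0], "angular": [0, 0, 0]}, {"travel": [0, 0, 0], "angular": [0, 0, 0]}, {"travel": [0, 0, 0], "angular": [0, 0, 0]}]' --jaw 8

```text
clock: 7.48
tcp_pos: [606.5, -88.8, 209.3]
ee_rot: [-1.965, 0.461, 1.965]
contact_force: [0.9, -0.1, 0.3]
gripper_width: 80.1
```

Request:
servo_tool --series '[{"travel": [-2, 0, 0], "angular": [0, 0, 0]}, {"travel": [-5, 0, 0], "angular": [0, 0, 0]}, {"travel": [-8, 0, 0], "angular": [0, 0, 0]}, {"travel": [-11, 0, 0], "angular": [0, 0, 0]}, {"travel": [-11.5, 0, 0], "angular": [0, 0, 0]}]'

```text
clock: 7.9
tcp_pos: [607.5, -88.9, 329.8]
ee_rot: [-1.972, 0.461, 1.958]
contact_force: [1.0, 0.1, 1.0]
gripper_width: 79.7
```

```bash
python3 go.py 539.9 224.4 320 123.95;  python3 - <<'E'
from h import *
p=grab('side','s2')
cv2.imwrite('pics/s2c.png',cv2.resize(p['frame'][120:410,140:360,::-1],None,fx=2,fy=2))
E
```

```text
travel cm [  0.89 -25.05  20.01] ang [29.62 -0.35  0.22] rows 7.690607265282015 4.137329896672964
t 7.9 tcp [607.5 -88.9 329.8] q [-0.15  0.42  0.06  1.2  -0.   -1.25] w 79.7 F [1.  0.1 1. ]
```

View pics/s2c.png

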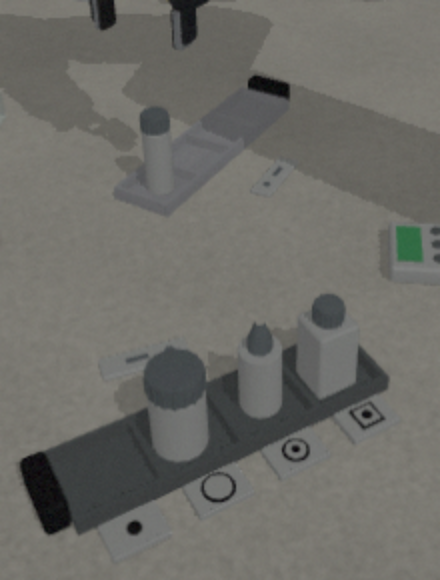

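The vial stands upright in the far pocket at crop (157,150), and the other three are undisturbed. Next the jar at crop (178,405).

Request:
servo_tool --series '[{"travel": [0.2, -2.5, 2], "angular": [5, 0, 0]}, {"travel": [0.4, -5.7, 4.5], "angular": [11, 0, 0]}, {"travel": [0.5, -8.9, 7], "angular": [17, 0, 0]}, {"travel": [0.6, -12.1, 9.6], "angular": [23, 0, 0]}, {"travel": [0.7, -15.3, 12.2], "angular": [29.4, 0, 0]}]'

```text
clock: 8.37
tcp_pos: [564.4, 103.9, 316.2]
ee_rot: [-1.629, 0.87, 1.631]
contact_force: [0.9, -0.1, -0.3]
gripper_width: 79.9
```

```bash
python3 go.py 539.9 224.4 320 123.95
```

```text
travel cm [-0.38 -4.67 11.37] ang [-0.11  0.03 -0.08] rows 2.9498905100271737 0.019731172307174076
t 8.37 tcp [564.4 103.9 316.2] q [ 0.18  0.36 -0.06  1.14 -0.   -0.41] w 79.9 F [ 0.9 -0.1 -0.3]
```

Request:
servo_tool --series '[{"travel": [-0.3, -1.5, 3.7], "angular": [0, 0, 0]}, {"travel": [-0.3, -3, 7.4], "angular": [0, 0, 0]}, {"travel": [-0.3, -4.5, 11], "angular": [0, 0, 0]}, {"travel": [-0.3, -4.7, 11.4], "angular": [0, 0, 0]}, {"travel": [-0.3, -4.7, 11.4], "angular": [0, 0, 0]}]'

```text
clock: 8.78
tcp_pos: [539.3, 225.5, 319.2]
ee_rot: [-1.635, 0.864, 1.637]
contact_force: [-0.4, -0.3, -0.3]
gripper_width: 80.1
```

Request:
servo_tool --series '[{"travel": [0, 0, 0], "angular": [0, 0, 0]}, {"travel": [0, 0, 0], "angular": [0, 0, 0]}]' --jaw 8.5

```text
clock: 8.95
tcp_pos: [540.3, 222.2, 319.8]
ee_rot: [-1.633, 0.867, 1.634]
contact_force: [-0.0, -0.8, -0.3]
gripper_width: 85.0
```

```bash
python3 go.py 539.9 224.4 200 123.95
```

```text
travel cm [11.98 -0.1   0.21] ang [ 0.17 -0.01 -0.07] rows 2.8735647644972926 0.026146152284065326
t 8.95 tcp [540.3 222.2 319.8] q [ 0.39  0.38 -0.03  1.16 -0.   -0.21] w 85.0 F [-0.  -0.8 -0.3]
```

Request:
servo_tool --series '[{"travel": [2, -0.1, 0.2], "angular": [0, 0, 0]}, {"travel": [5, -0.1, 0.2], "angular": [0, 0, 0]}, {"travel": [8, -0.1, 0.2], "angular": [0, 0, 0]}, {"travel": [10.5, -0.1, 0.2], "angular": [0, 0, 0]}, {"travel": [11.5, -0.1, 0.2], "angular": [0, 0, 0]}]'

```text
clock: 9.37
tcp_pos: [539.1, 223.2, 202.1]
ee_rot: [-1.63, 0.871, 1.636]
contact_force: [-0.5, -1.3, 0.4]
gripper_width: 85.5
```

Request:
servo_tool --series '[{"travel": [0, 0, 0], "angular": [0, 0, 0]}, {"travel": [0, 0, 0], "angular": [0, 0, 0]}, {"travel": [0, 0, 0], "angular": [0, 0, 0]}]'

```text
clock: 9.62
tcp_pos: [540.8, 225.1, 207.0]
ee_rot: [-1.634, 0.864, 1.631]
contact_force: [0.6, -0.1, 0.1]
gripper_width: 84.6
```

```bash
python3 go.py 539.9 224.4 200 123.95
```

```text
travel cm [ 0.7   0.12 -0.01] ang [ 0.17 -0.03  0.12] rows 0.17030674630205572 0.029449019717506738
t 9.62 tcp [540.8 225.1 207. ] q [ 0.39  0.47 -0.2   0.9  -0.   -0.2 ] w 84.6 F [ 0.6 -0.1  0.1]
```

Request:
servo_tool --series '[{"travel": [0.4, 0.1, 0], "angular": [0, 0, 0]}, {"travel": [0.4, 0.1, 0], "angular": [0, 0, 0]}, {"travel": [0.4, 0.1, 0], "angular": [0, 0, 0]}, {"travel": [0.4, 0.1, 0], "angular": [0, 0, 0]}, {"travel": [0.4, 0.1, 0], "angular": [0, 0, 0]}]' --jaw 2

```text
clock: 10.03
tcp_pos: [539.2, 225.0, 202.2]
ee_rot: [-1.634, 0.864, 1.633]
contact_force: [-1.4, -0.3, 6.8]
gripper_width: 38.9
```

Request:
servo_tool --series '[{"travel": [0, 0, 0], "angular": [0, 0, 0]}, {"travel": [0, 0, 0], "angular": [0, 0, 0]}]'

```text
clock: 10.2
tcp_pos: [539.3, 225.0, 202.2]
ee_rot: [-1.634, 0.864, 1.633]
contact_force: [-0.8, 0.5, 5.8]
gripper_width: 39.1
```

Request:
servo_tool --series '[{"travel": [-2, 0, 0], "angular": [0, 0, 0]}, {"travel": [-5, 0, 0], "angular": [0, 0, 0]}, {"travel": [-8, 0, 0], "angular": [0, 0, 0]}, {"travel": [-11, 0, 0], "angular": [0, 0, 0]}, {"travel": [-11.5, 0, 0], "angular": [0, 0, 0]}]'

```text
clock: 10.62
tcp_pos: [540.0, 225.4, 321.6]
ee_rot: [-1.636, 0.86, 1.628]
contact_force: [0.5, 0.2, -0.8]
gripper_width: 39.1
```

```bash
python3 go.py 580.7 -141.4 320 153.74
```

```text
travel cm [  0.09  17.24 -32.63] ang [-29.56  -0.18   0.35] rows 8.849581185782066 4.128598889086151
t 10.62 tcp [540.  225.4 321.6] q [ 0.4   0.37 -0.03  1.16 -0.   -0.2 ] w 39.1 F [ 0.5  0.2 -0.8]
```

Request:
servo_tool --series '[{"travel": [0, 1.1, -2], "angular": [-3, 0, 0]}, {"travel": [0, 2.8, -5.3], "angular": [-9, 0, 0]}, {"travel": [0, 4.5, -8.6], "angular": [-15, 0, 0]}, {"travel": [0, 6.3, -12], "angular": [-21, 0, 0]}, {"travel": [0, 8.1, -15.4], "angular": [-27, 0, 0]}]'

```text
clock: 11.03
tcp_pos: [558.3, 50.6, 316.1]
ee_rot: [-1.943, 0.493, 1.944]
contact_force: [1.6, -0.2, -0.7]
gripper_width: 38.7
```

```bash
python3 go.py 580.7 -141.4 320 153.74
```

```text
travel cm [ -0.39  15.81 -11.12] ang [-2.21  0.01 -0.02] rows 4.636972278098823 0.3090186272137052
t 11.03 tcp [558.3  50.6 316.1] q [ 0.09  0.34 -0.1   1.13 -0.   -0.98] w 38.7 F [ 1.6 -0.2 -0.7]
```

Request:
servo_tool --series '[{"travel": [-0.1, 3.2, -2.3], "angular": [-1, 0, 0]}, {"travel": [-0.2, 6.5, -4.6], "angular": [-2, 0, 0]}, {"travel": [-0.3, 9.8, -6.9], "angular": [-2.2, 0, 0]}, {"travel": [-0.3, 13, -9.2], "angular": [-2.2, 0, 0]}, {"travel": [-0.3, 15.8, -11.1], "angular": [-2.2, 0, 0]}]'

```text
clock: 11.45
tcp_pos: [579.5, -142.4, 319.2]
ee_rot: [-1.963, 0.465, 1.963]
contact_force: [-0.1, 0.2, -1.3]
gripper_width: 38.9
```

Request:
servo_tool --series '[{"travel": [0, 0, 0], "angular": [0, 0, 0]}, {"travel": [0, 0, 0], "angular": [0, 0, 0]}, {"travel": [0, 0, 0], "angular": [0, 0, 0]}]'

```text
clock: 11.7
tcp_pos: [579.4, -139.9, 319.0]
ee_rot: [-1.961, 0.465, 1.963]
contact_force: [-0.1, 0.6, -0.3]
gripper_width: 38.6
```

```bash
python3 go.py 580.7 -141.4 202.2 153.74
```

```text
travel cm [11.68  0.08 -0.2 ] ang [-0.4   0.06 -0.  ] rows 2.800596055927103 0.05684299271136879
t 11.7 tcp [ 579.4 -139.9  319. ] q [-0.24  0.4  -0.    1.17  0.   -1.34] w 38.6 F [-0.1  0.6 -0.3]
```

Request:
servo_tool --series '[{"travel": [1.5, 0.1, -0.2], "angular": [0, 0, 0]}, {"travel": [4.5, 0.1, -0.2], "angular": [0, 0, 0]}, {"travel": [7.5, 0.1, -0.2], "angular": [0, 0, 0]}, {"travel": [9.8, 0.1, -0.2], "angular": [0, 0, 0]}, {"travel": [10.5, 0.1, -0.2], "angular": [0, 0, 0]}]'

```text
clock: 12.12
tcp_pos: [579.5, -139.8, 211.0]
ee_rot: [-1.959, 0.462, 1.97]
contact_force: [-0.9, 0.9, -0.7]
gripper_width: 38.7
```

Request:
servo_tool --series '[{"travel": [0, 0, 0], "angular": [0, 0, 0]}, {"travel": [0, 0, 0], "angular": [0, 0, 0]}, {"travel": [0.2, 0, 0], "angular": [0, 0, 0]}, {"travel": [0.5, 0, 0], "angular": [0, 0, 0]}, {"travel": [0.5, 0, 0], "angular": [0, 0, 0]}]'

```text
clock: 12.53
tcp_pos: [581.2, -141.7, 210.2]
ee_rot: [-1.964, 0.465, 1.962]
contact_force: [-0.5, 0.1, -1.2]
gripper_width: 39.0
```

```bash
python3 go.py 580.7 -141.4 202.2 153.74
```

```text
travel cm [ 0.8  -0.01  0.06] ang [-0.36 -0.08  0.01] rows 0.1922923321066699 0.051930156074120576
t 12.53 tcp [ 581.2 -141.7  210.2] q [-0.24  0.48 -0.16  0.92 -0.   -1.35] w 39.0 F [-0.5  0.1 -1.2]
```

Request:
servo_tool --series '[{"travel": [0.3, 0, 0], "angular": [0, 0, 0]}, {"travel": [0.5, 0, 0], "angular": [0, 0, 0]}, {"travel": [0.5, 0, 0], "angular": [0, 0, 0]}, {"travel": [0.5, 0, 0], "angular": [0, 0, 0]}]'

```text
clock: 12.87
tcp_pos: [580.9, -141.8, 204.4]
ee_rot: [-1.963, 0.465, 1.963]
contact_force: [-0.1, -0.2, -0.9]
gripper_width: 38.3
```

```bash
python3 go.py 580.7 -141.4 202.2 153.74
```

```text
travel cm [ 0.22 -0.03  0.03] ang [-0.38  0.01 -0.01] rows 0.054163642820632324 0.05263563323955991
t 12.87 tcp [ 580.9 -141.8  204.4] q [-0.24  0.49 -0.17  0.91 -0.   -1.35] w 38.3 F [-0.1 -0.2 -0.9]
```

Request:
servo_tool --series '[{"travel": [0.1, 0, 0], "angular": [0, 0, 0]}, {"travel": [0.2, 0, 0], "angular": [0, 0, 0]}, {"travel": [0.2, 0, 0], "angular": [0, 0, 0]}, {"travel": [0.2, 0, 0], "angular": [0, 0, 0]}]'

```text
clock: 13.2
tcp_pos: [580.9, -141.8, 202.4]
ee_rot: [-1.963, 0.465, 1.963]
contact_force: [-0.7, 0.4, -1.7]
gripper_width: 38.6
```

```bash
python3 go.py 580.7 -141.4 202.2 153.74
```

```text
travel cm [ 0.02 -0.02  0.04] ang [-0.37  0.01 -0.01] rows 0.011747131628751285 0.05159757223069895
t 13.2 tcp [ 580.9 -141.8  202.4] q [-0.24  0.49 -0.17  0.91 -0.   -1.35] w 38.6 F [-0.7  0.4 -1.7]
```

Request:
servo_tool --series '[{"travel": [0.05, 0, 0], "angular": [0, 0, 0]}, {"travel": [0.05, 0, 0], "angular": [0, 0, 0]}]'

```text
clock: 13.37
tcp_pos: [580.9, -141.8, 202.3]
ee_rot: [-1.963, 0.465, 1.963]
contact_force: [-2.3, -0.9, 3.0]
gripper_width: 39.1
```

Request:
servo_tool --series '[{"travel": [0, 0, 0], "angular": [0, 0, 0]}, {"travel": [0, 0, 0], "angular": [0, 0, 0]}, {"travel": [0, 0, 0], "angular": [0, 0, 0]}, {"travel": [0, 0, 0], "angular": [0, 0, 0]}, {"travel": [0, 0, 0], "angular": [0, 0, 0]}]' --jaw 8

```text
clock: 13.78
tcp_pos: [580.9, -141.8, 202.0]
ee_rot: [-1.963, 0.465, 1.963]
contact_force: [-0.1, 0.7, -0.2]
gripper_width: 79.7
```

Request:
servo_tool --series '[{"travel": [-2, 0, 0], "angular": [0, 0, 0]}, {"travel": [-5, 0, 0], "angular": [0, 0, 0]}, {"travel": [-8, 0, 0], "angular": [0, 0, 0]}, {"travel": [-11, 0, 0], "angular": [0, 0, 0]}, {"travel": [-12, 0, 0], "angular": [0, 0, 0]}]'

```text
clock: 14.2
tcp_pos: [581.7, -141.9, 326.4]
ee_rot: [-1.968, 0.465, 1.957]
contact_force: [1.2, -0.2, -0.4]
gripper_width: 79.9
```

```bash
python3 go.py 486.1 187.4 320 123.95;  python3 - <<'E'
from h import *
p=grab('side','s3')
cv2.imwrite('pics/s3c.png',cv2.resize(p['frame'][120:410,140:360,::-1],None,fx=2,fy=2))
E
```

```text
travel cm [  0.54 -25.16  23.31] ang [29.42 -0.29  0.14] rows 8.225282304696615 4.109658625838844
t 14.2 tcp [ 581.7 -141.9  326.4] q [-0.24  0.4   0.01  1.18 -0.   -1.35] w 79.9 F [ 1.2 -0.2 -0.4]
```

View pics/s3c.png

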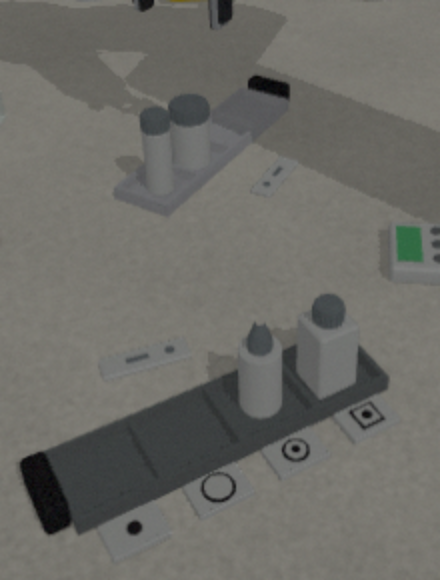

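The jar stands upright next to the vial, at crop (190,130). Next the dropper.

Request:
servo_tool --series '[{"travel": [0.2, -2.5, 2.3], "angular": [5, 0, 0]}, {"travel": [0.3, -5.4, 5], "angular": [11, 0, 0]}, {"travel": [0.4, -8.3, 7.7], "angular": [17, 0, 0]}, {"travel": [0.5, -11.3, 10.5], "angular": [23, 0, 0]}, {"travel": [0.5, -14.3, 13.2], "angular": [29.4, 0, 0]}]' --jaw 8.5

```text
clock: 14.67
tcp_pos: [525.9, 46.1, 315.7]
ee_rot: [-1.627, 0.872, 1.63]
contact_force: [0.7, 0.6, 0.9]
gripper_width: 85.3
```

```bash
python3 go.py 486.1 187.4 320 123.95
```

```text
travel cm [-0.43 -4.53 13.96] ang [-0.23  0.04 -0.08] rows 3.5213419015365846 0.035255579398481104
t 14.67 tcp [525.9  46.1 315.7] q [ 0.09  0.29 -0.18  1.11 -0.   -0.5 ] w 85.3 F [0.7 0.6 0.9]
```

Request:
servo_tool --series '[{"travel": [-0.2, -1.2, 3.7], "angular": [0, 0, 0]}, {"travel": [-0.4, -2.4, 7.4], "angular": [0, 0, 0]}, {"travel": [-0.4, -3.6, 11.1], "angular": [0, 0, 0]}, {"travel": [-0.4, -4.5, 13.8], "angular": [0, 0, 0]}, {"travel": [-0.4, -4.5, 13.9], "angular": [0, 0, 0]}]'

```text
clock: 15.08
tcp_pos: [485.1, 189.0, 320.0]
ee_rot: [-1.633, 0.864, 1.636]
contact_force: [-0.5, 0.1, -0.4]
gripper_width: 85.0
```

Request:
servo_tool --series '[{"travel": [0, 0, 0], "angular": [0, 0, 0]}, {"travel": [0, 0, 0], "angular": [0, 0, 0]}, {"travel": [0, 0, 0], "angular": [0, 0, 0]}]'

```text
clock: 15.33
tcp_pos: [486.8, 184.3, 320.4]
ee_rot: [-1.631, 0.868, 1.632]
contact_force: [0.2, -0.2, 0.4]
gripper_width: 85.3
```

```bash
python3 go.py 486.1 187.4 195 123.95
```

```text
travel cm [12.54 -0.13  0.3 ] ang [ 0.05 -0.01 -0.06] rows 3.0086334142793505 0.010329605268544916
t 15.33 tcp [486.8 184.3 320.4] q [ 0.36  0.27 -0.19  1.11 -0.   -0.23] w 85.3 F [ 0.2 -0.2  0.4]
```

Request:
servo_tool --series '[{"travel": [2, -0.1, 0.3], "angular": [0, 0, 0]}, {"travel": [5, -0.1, 0.3], "angular": [0, 0, 0]}, {"travel": [8, -0.1, 0.3], "angular": [0, 0, 0]}, {"travel": [11, -0.1, 0.3], "angular": [0, 0, 0]}, {"travel": [12, -0.1, 0.3], "angular": [0, 0, 0]}]'

```text
clock: 15.75
tcp_pos: [484.7, 186.4, 197.4]
ee_rot: [-1.629, 0.873, 1.635]
contact_force: [-0.8, -1.3, -0.1]
gripper_width: 85.2
```

Request:
servo_tool --series '[{"travel": [0, 0, 0], "angular": [0, 0, 0]}, {"travel": [0, 0, 0], "angular": [0, 0, 0]}, {"travel": [0, 0, 0], "angular": [0, 0, 0]}, {"travel": [0, 0, 0], "angular": [0, 0, 0]}]'

```text
clock: 16.08
tcp_pos: [486.7, 188.2, 202.6]
ee_rot: [-1.633, 0.865, 1.629]
contact_force: [-0.3, -0.7, -0.2]
gripper_width: 84.9
```

```bash
python3 go.py 486.1 187.4 195 123.95
```

```text
travel cm [ 0.76  0.1  -0.04] ang [ 0.08 -0.04  0.16] rows 0.18484154090625374 0.025276390646742978
t 16.08 tcp [486.7 188.2 202.6] q [ 0.37  0.38 -0.37  0.82 -0.   -0.22] w 84.9 F [-0.3 -0.7 -0.2]
```

Request:
servo_tool --series '[{"travel": [0.6, 0.1, 0], "angular": [0, 0, 0]}, {"travel": [0.6, 0.1, 0], "angular": [0, 0, 0]}, {"travel": [0.6, 0.1, 0], "angular": [0, 0, 0]}]'

```text
clock: 16.33
tcp_pos: [484.8, 187.6, 195.1]
ee_rot: [-1.632, 0.867, 1.632]
contact_force: [0.3, -0.7, 0.9]
gripper_width: 85.2
```

Request:
servo_tool --series '[{"travel": [0, 0, 0], "angular": [0, 0, 0]}, {"travel": [0, 0, 0], "angular": [0, 0, 0]}, {"travel": [0, 0, 0], "angular": [0, 0, 0]}, {"travel": [0, 0, 0], "angular": [0, 0, 0]}, {"travel": [0, 0, 0], "angular": [0, 0, 0]}]' --jaw 1.5

```text
clock: 16.75
tcp_pos: [485.1, 187.7, 195.2]
ee_rot: [-1.632, 0.867, 1.632]
contact_force: [-0.2, -1.5, 1.1]
gripper_width: 30.9
```

Request:
servo_tool --series '[{"travel": [0, 0, 0], "angular": [0, 0, 0]}, {"travel": [0, 0, 0], "angular": [0, 0, 0]}]'

```text
clock: 16.92
tcp_pos: [485.0, 187.6, 195.2]
ee_rot: [-1.632, 0.867, 1.632]
contact_force: [-1.2, 0.0, 4.7]
gripper_width: 30.8
```

Request:
servo_tool --series '[{"travel": [-2, 0, 0], "angular": [0, 0, 0]}, {"travel": [-5, 0, 0], "angular": [0, 0, 0]}, {"travel": [-8, 0, 0], "angular": [0, 0, 0]}, {"travel": [-11, 0, 0], "angular": [0, 0, 0]}, {"travel": [-12, 0, 0], "angular": [0, 0, 0]}]'

```text
clock: 17.33
tcp_pos: [485.7, 187.9, 318.8]
ee_rot: [-1.634, 0.863, 1.628]
contact_force: [0.8, -0.5, 0.1]
gripper_width: 31.4
```

```bash
python3 go.py 554.1 -195.2 320 153.74
```

```text
travel cm [ -0.15  15.78 -35.57] ang [-29.69  -0.14   0.25] rows 9.33175933908351 4.146902086777348
t 17.33 tcp [485.7 187.9 318.8] q [ 0.37  0.27 -0.19  1.1  -0.   -0.23] w 31.4 F [ 0.8 -0.5  0.1]
```

Request:
servo_tool --series '[{"travel": [0, 1, -2.2], "angular": [-3, 0, 0]}, {"travel": [0, 2.5, -5.6], "angular": [-9, 0, 0]}, {"travel": [0, 4, -9.1], "angular": [-15, 0, 0]}, {"travel": [0, 5.5, -12.6], "angular": [-21, 0, 0]}, {"travel": [0, 7.1, -16.1], "angular": [-27, 0, 0]}]'

```text
clock: 17.75
tcp_pos: [516.3, 13.0, 314.5]
ee_rot: [-1.942, 0.495, 1.942]
contact_force: [0.9, -0.2, -0.0]
gripper_width: 30.9
```

```bash
python3 go.py 554.1 -195.2 320 153.74
```

```text
travel cm [ -0.55  16.47 -13.29] ang [-2.35  0.01 -0.01] rows 5.075710367018447 0.3275252415008078
t 17.75 tcp [516.3  13.  314.5] q [ 0.03  0.27 -0.21  1.09 -0.   -1.05] w 30.9 F [ 0.9 -0.2 -0. ]
```

Request:
servo_tool --series '[{"travel": [-0.2, 3.1, -2.5], "angular": [-1, 0, 0]}, {"travel": [-0.3, 6.3, -5.1], "angular": [-2, 0, 0]}, {"travel": [-0.4, 9.5, -7.7], "angular": [-2.3, 0, 0]}, {"travel": [-0.4, 12.7, -10.3], "angular": [-2.3, 0, 0]}, {"travel": [-0.4, 15.6, -12.6], "angular": [-2.3, 0, 0]}]'

```text
clock: 18.17
tcp_pos: [551.0, -185.5, 318.5]
ee_rot: [-1.962, 0.466, 1.963]
contact_force: [0.1, -0.1, 0.1]
gripper_width: 30.5
```

Request:
servo_tool --series '[{"travel": [0, 0.8, -0.7], "angular": [0, 0, 0]}, {"travel": [0, 0.8, -0.7], "angular": [0, 0, 0]}, {"travel": [0, 0.8, -0.7], "angular": [0, 0, 0]}, {"travel": [0, 0.8, -0.7], "angular": [0, 0, 0]}]'

```text
clock: 18.5
tcp_pos: [553.4, -192.3, 318.5]
ee_rot: [-1.962, 0.464, 1.964]
contact_force: [1.0, 0.7, -0.7]
gripper_width: 31.0
```

```bash
python3 go.py 554.1 -195.2 195.2 153.74
```

```text
travel cm [12.33  0.23 -0.21] ang [-0.35  0.08  0.  ] rows 2.958214511967985 0.0505205033251062
t 18.5 tcp [ 553.4 -192.3  318.5] q [-0.33  0.38 -0.03  1.16  0.   -1.44] w 31.0 F [ 1.   0.7 -0.7]
```

Request:
servo_tool --series '[{"travel": [1.5, 0.2, -0.2], "angular": [0, 0, 0]}, {"travel": [4.5, 0.2, -0.2], "angular": [0, 0, 0]}, {"travel": [7.5, 0.2, -0.2], "angular": [0, 0, 0]}, {"travel": [10.2, 0.2, -0.2], "angular": [0, 0, 0]}, {"travel": [11.2, 0.2, -0.2], "angular": [0, 0, 0]}]'

```text
clock: 18.92
tcp_pos: [553.2, -193.8, 203.7]
ee_rot: [-1.959, 0.462, 1.969]
contact_force: [-0.3, 0.8, -1.0]
gripper_width: 30.8
```

Request:
servo_tool --series '[{"travel": [0, 0, 0], "angular": [0, 0, 0]}, {"travel": [0, 0, 0], "angular": [0, 0, 0]}, {"travel": [0.2, 0, 0], "angular": [0, 0, 0]}, {"travel": [0.5, 0, 0], "angular": [0, 0, 0]}, {"travel": [0.5, 0, 0], "angular": [0, 0, 0]}]'

```text
clock: 19.33
tcp_pos: [554.9, -196.0, 202.8]
ee_rot: [-1.964, 0.465, 1.961]
contact_force: [-0.1, 0.6, -0.2]
gripper_width: 30.5
```

Request:
servo_tool --series '[{"travel": [0.1, 0, 0], "angular": [0, 0, 0]}, {"travel": [0.3, 0, 0], "angular": [0, 0, 0]}, {"travel": [0.3, 0, 0], "angular": [0, 0, 0]}, {"travel": [0.3, 0, 0], "angular": [0, 0, 0]}]'

```text
clock: 19.67
tcp_pos: [554.5, -196.1, 199.0]
ee_rot: [-1.962, 0.465, 1.963]
contact_force: [0.2, 0.9, -0.4]
gripper_width: 30.7
```

```bash
python3 go.py 554.1 -195.2 195.2 153.74
```

```text
travel cm [ 0.38 -0.06  0.08] ang [-0.4   0.   -0.01] rows 0.09421785901250743 0.055402521996576776
t 19.67 tcp [ 554.5 -196.1  199. ] q [-0.34  0.48 -0.2   0.89 -0.   -1.45] w 30.7 F [ 0.2  0.9 -0.4]
```

Request:
servo_tool --series '[{"travel": [0.15, 0, 0], "angular": [0, 0, 0]}, {"travel": [0.3, 0, 0], "angular": [0, 0, 0]}, {"travel": [0.35, 0, 0], "angular": [0, 0, 0]}, {"travel": [0.35, 0, 0], "angular": [0, 0, 0]}]'

```text
clock: 20.0
tcp_pos: [554.5, -196.0, 195.3]
ee_rot: [-1.962, 0.465, 1.963]
contact_force: [0.5, 0.2, -1.4]
gripper_width: 30.5
```

```bash
python3 go.py 554.1 -195.2 195.2 153.74
```

```text
travel cm [ 0.01 -0.05  0.07] ang [-0.39  0.02 -0.01] rows 0.021986984017458695 0.054164971164626256
t 20.0 tcp [ 554.5 -196.   195.3] q [-0.34  0.49 -0.21  0.88 -0.   -1.45] w 30.5 F [ 0.5  0.2 -1.4]
```

Request:
servo_tool --series '[{"travel": [0.05, 0, 0], "angular": [0, 0, 0]}, {"travel": [0.05, 0, 0], "angular": [0, 0, 0]}]'

```text
clock: 20.17
tcp_pos: [554.5, -196.0, 195.2]
ee_rot: [-1.963, 0.465, 1.963]
contact_force: [-1.0, 0.4, 3.0]
gripper_width: 30.9
```

Request:
servo_tool --series '[{"travel": [0, 0, 0], "angular": [0, 0, 0]}, {"travel": [0, 0, 0], "angular": [0, 0, 0]}, {"travel": [0, 0, 0], "angular": [0, 0, 0]}, {"travel": [0, 0, 0], "angular": [0, 0, 0]}, {"travel": [0, 0, 0], "angular": [0, 0, 0]}]' --jaw 8

```text
clock: 20.58
tcp_pos: [554.6, -196.0, 194.9]
ee_rot: [-1.963, 0.465, 1.963]
contact_force: [-0.2, 0.6, -0.1]
gripper_width: 79.9
```

Request:
servo_tool --series '[{"travel": [-2, 0, 0], "angular": [0, 0, 0]}, {"travel": [-5, 0, 0], "angular": [0, 0, 0]}, {"travel": [-8, 0, 0], "angular": [0, 0, 0]}, {"travel": [-11, 0, 0], "angular": [0, 0, 0]}, {"travel": [-12.5, 0, 0], "angular": [0, 0, 0]}]'

```text
clock: 21.0
tcp_pos: [555.1, -196.2, 323.6]
ee_rot: [-1.967, 0.465, 1.959]
contact_force: [0.5, -0.0, 0.0]
gripper_width: 80.0
```

```bash
python3 go.py 438.6 160.9 320 123.7;  python3 - <<'E'
from h import *
p=grab('side','s4')
cv2.imwrite('pics/s4c.png',cv2.resize(p['frame'][120:410,140:360,::-1],None,fx=2,fy=2))
E
```

```text
travel cm [  0.27 -26.69  26.43] ang [29.65 -0.22  0.08] rows 9.00730973954329 4.141704894081768
t 21.0 tcp [ 555.1 -196.2  323.6] q [-0.34  0.38 -0.02  1.17 -0.   -1.45] w 80.0 F [ 0.5 -0.   0. ]
```

View pics/s4c.png

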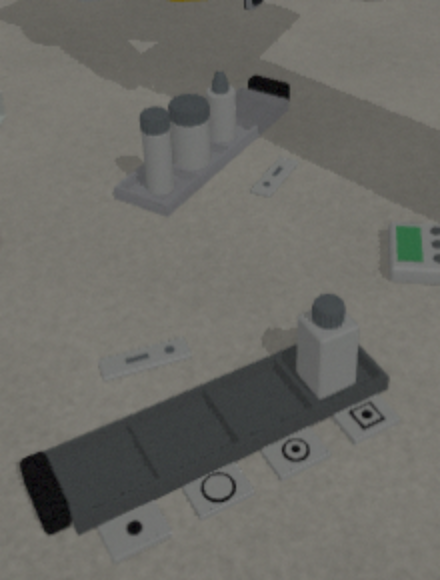

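The dropper stands at crop (222,105). Last is the square bottle.

Request:
servo_tool --series '[{"travel": [0.1, -2.4, 2.4], "angular": [5, 0, 0]}, {"travel": [0.2, -5.2, 5.2], "angular": [11, 0, 0]}, {"travel": [0.2, -8, 8], "angular": [17, 0, 0]}, {"travel": [0.2, -10.8, 10.7], "angular": [23, 0, 0]}, {"travel": [0.2, -13.6, 13.4], "angular": [29.6, 0, 0]}]' --jaw 8.5

```text
clock: 21.47
tcp_pos: [495.1, -13.8, 317.8]
ee_rot: [-1.626, 0.873, 1.626]
contact_force: [0.4, 0.1, -0.9]
gripper_width: 85.3
```

```bash
python3 go.py 438.6 160.9 320 123.7
```

```text
travel cm [-0.22 -4.95 17.68] ang [-0.13  0.   -0.01] rows 4.402424147667504 0.01794367027272012
t 21.47 tcp [495.1 -13.8 317.8] q [-0.03  0.23 -0.25  1.09 -0.   -0.61] w 85.3 F [ 0.4  0.1 -0.9]
```

Request:
servo_tool --series '[{"travel": [-0.1, -1, 3.7], "angular": [0, 0, 0]}, {"travel": [-0.2, -2.1, 7.4], "angular": [0, 0, 0]}, {"travel": [-0.2, -3.1, 11.1], "angular": [0, 0, 0]}, {"travel": [-0.2, -4.1, 14.7], "angular": [0, 0, 0]}, {"travel": [-0.2, -4.9, 17.6], "angular": [0, 0, 0]}]'

```text
clock: 21.88
tcp_pos: [437.4, 160.3, 319.9]
ee_rot: [-1.63, 0.868, 1.631]
contact_force: [0.2, 0.0, 0.5]
gripper_width: 85.1
```

Request:
servo_tool --series '[{"travel": [0, 0, 0], "angular": [0, 0, 0]}, {"travel": [0, 0, 0], "angular": [0, 0, 0]}, {"travel": [0, 0, 0], "angular": [0, 0, 0]}]'

```text
clock: 22.13
tcp_pos: [438.6, 158.2, 319.8]
ee_rot: [-1.631, 0.869, 1.631]
contact_force: [-0.3, -0.6, 1.0]
gripper_width: 85.0
```

```bash
python3 go.py 438.6 160.9 198 123.7
```

```text
travel cm [12.18 -0.16  0.23] ang [ 0.24 -0.02 -0.02] rows 2.9221812829978795 0.034116499672882626
t 22.13 tcp [438.6 158.2 319.8] q [ 0.35  0.19 -0.31  1.08 -0.   -0.25] w 85.0 F [-0.3 -0.6  1. ]
```

Request:
servo_tool --series '[{"travel": [2, -0.1, 0.3], "angular": [0, 0, 0]}, {"travel": [5, -0.1, 0.3], "angular": [0, 0, 0]}, {"travel": [8, -0.1, 0.3], "angular": [0, 0, 0]}, {"travel": [11, -0.1, 0.3], "angular": [0, 0, 0]}, {"travel": [12.2, -0.1, 0.3], "angular": [0, 0, 0]}]'

```text
clock: 22.55
tcp_pos: [437.0, 159.4, 194.8]
ee_rot: [-1.627, 0.874, 1.632]
contact_force: [-1.1, -0.4, -0.8]
gripper_width: 85.1
```

Request:
servo_tool --series '[{"travel": [0, 0, 0], "angular": [0, 0, 0]}, {"travel": [0, 0, 0], "angular": [0, 0, 0]}, {"travel": [0, 0, 0], "angular": [0, 0, 0]}, {"travel": [0, 0, 0], "angular": [0, 0, 0]}, {"travel": [0, 0, 0], "angular": [0, 0, 0]}]'

```text
clock: 22.97
tcp_pos: [438.4, 161.2, 199.1]
ee_rot: [-1.631, 0.867, 1.628]
contact_force: [0.5, -0.9, 0.2]
gripper_width: 84.8
```

```bash
python3 go.py 438.6 160.9 196 123.7
```

```text
travel cm [ 0.31  0.   -0.04] ang [ 0.17 -0.04  0.12] rows 0.07501894501660954 0.029625416332760435
t 22.97 tcp [438.4 161.2 199.1] q [ 0.35  0.31 -0.5   0.76 -0.   -0.24] w 84.8 F [ 0.5 -0.9  0.2]
```

Request:
servo_tool --series '[{"travel": [0.1, 0, 0], "angular": [0.2, 0, 0]}, {"travel": [0.1, 0, 0], "angular": [0.2, 0, 0]}, {"travel": [0.1, 0, 0], "angular": [0.2, 0, 0]}]'

```text
clock: 23.22
tcp_pos: [437.8, 161.4, 197.2]
ee_rot: [-1.628, 0.871, 1.627]
contact_force: [0.7, 0.2, -0.2]
gripper_width: 85.2
```

Request:
servo_tool --series '[{"travel": [0, 0, 0], "angular": [0, 0, 0]}, {"travel": [0, 0, 0], "angular": [0, 0, 0]}, {"travel": [0, 0, 0], "angular": [0, 0, 0]}, {"travel": [0, 0, 0], "angular": [0, 0, 0]}, {"travel": [0, 0, 0], "angular": [0, 0, 0]}]' --jaw 1.5

```text
clock: 23.63
tcp_pos: [437.9, 161.3, 197.1]
ee_rot: [-1.628, 0.871, 1.628]
contact_force: [-0.2, 0.1, -0.8]
gripper_width: 33.5
```

Request:
servo_tool --series '[{"travel": [0, 0, 0], "angular": [0, 0, 0]}, {"travel": [0, 0, 0], "angular": [0, 0, 0]}]'

```text
clock: 23.8
tcp_pos: [437.9, 161.3, 197.1]
ee_rot: [-1.628, 0.871, 1.628]
contact_force: [0.0, 0.3, 4.0]
gripper_width: 33.2
```

Request:
servo_tool --series '[{"travel": [-2, 0, 0], "angular": [0, 0, 0]}, {"travel": [-5, 0, 0], "angular": [0, 0, 0]}, {"travel": [-8, 0, 0], "angular": [0, 0, 0]}, {"travel": [-11, 0, 0], "angular": [0, 0, 0]}, {"travel": [-12, 0, 0], "angular": [0, 0, 0]}]'

```text
clock: 24.22
tcp_pos: [438.4, 161.5, 320.7]
ee_rot: [-1.63, 0.868, 1.624]
contact_force: [1.9, 0.0, -0.3]
gripper_width: 33.0
```

```bash
python3 go.py 527.6 -249 320 153.74
```

```text
travel cm [  0.05  15.36 -39.1 ] ang [-30.05  -0.13   0.22] rows 10.074406684726089 4.1964155880557525
t 24.22 tcp [438.4 161.5 320.7] q [ 0.35  0.18 -0.31  1.07 -0.   -0.24] w 33.0 F [ 1.9  0.  -0.3]
```

Request:
servo_tool --series '[{"travel": [0, 0.9, -2.3], "angular": [-3, 0, 0]}, {"travel": [0, 2.3, -5.9], "angular": [-9, 0, 0]}, {"travel": [0, 3.7, -9.5], "angular": [-15, 0, 0]}, {"travel": [0, 5.1, -13.1], "angular": [-21, 0, 0]}, {"travel": [0, 6.6, -16.8], "angular": [-27, 0, 0]}]'

```text
clock: 24.63
tcp_pos: [475.3, -12.3, 316.9]
ee_rot: [-1.933, 0.508, 1.933]
contact_force: [2.3, 0.4, 0.3]
gripper_width: 33.5
```

```bash
python3 go.py 527.6 -249 320 153.74
```

```text
travel cm [ -0.3   18.03 -16.2 ] ang [-3.21 -0.   -0.  ] rows 5.813224801314822 0.44857692630902285
t 24.63 tcp [475.3 -12.3 316.9] q [-0.03  0.2  -0.29  1.07 -0.   -1.08] w 33.5 F [2.3 0.4 0.3]
```

Request:
servo_tool --series '[{"travel": [-0.1, 2.9, -2.6], "angular": [-1, 0, 0]}, {"travel": [-0.2, 5.8, -5.2], "angular": [-2, 0, 0]}, {"travel": [-0.2, 8.8, -7.9], "angular": [-3, 0, 0]}, {"travel": [-0.2, 11.8, -10.6], "angular": [-3.1, 0, 0]}, {"travel": [-0.2, 14.8, -13.3], "angular": [-3.1, 0, 0]}]'

```text
clock: 25.05
tcp_pos: [517.0, -207.4, 318.8]
ee_rot: [-1.962, 0.466, 1.962]
contact_force: [0.3, 0.1, -0.5]
gripper_width: 33.4
```

```bash
python3 go.py 527.6 -249 320 153.74
```

```text
travel cm [-0.12  3.24 -2.81] ang [-0.44  0.02 -0.  ] rows 1.0291644445859096 0.06218710116105764
t 25.05 tcp [ 517.  -207.4  318.8] q [-0.38  0.33 -0.1   1.13  0.   -1.49] w 33.4 F [ 0.3  0.1 -0.5]
```

Request:
servo_tool --series '[{"travel": [0, 2, -1.8], "angular": [-0.3, 0, 0]}, {"travel": [0, 3.2, -2.8], "angular": [-0.3, 0, 0]}, {"travel": [0, 3.2, -2.8], "angular": [-0.3, 0, 0]}, {"travel": [0, 3.2, -2.8], "angular": [-0.3, 0, 0]}, {"travel": [0, 3.2, -2.8], "angular": [-0.3, 0, 0]}]'

```text
clock: 25.47
tcp_pos: [527.5, -245.5, 318.7]
ee_rot: [-1.964, 0.46, 1.966]
contact_force: [-0.3, -0.0, -1.3]
gripper_width: 33.3
```

```bash
python3 go.py 527.6 -249 197.1 153.74
```

```text
travel cm [12.16  0.31 -0.18] ang [-0.12  0.08  0.01] rows 2.9177883377216207 0.020181346212516535
t 25.47 tcp [ 527.5 -245.5  318.7] q [-0.44  0.37 -0.04  1.16  0.   -1.55] w 33.3 F [-0.3 -0.  -1.3]
```

Request:
servo_tool --series '[{"travel": [1.5, 0.3, -0.2], "angular": [0, 0, 0]}, {"travel": [4.5, 0.3, -0.2], "angular": [0, 0, 0]}, {"travel": [7.5, 0.3, -0.2], "angular": [0, 0, 0]}, {"travel": [10.2, 0.3, -0.2], "angular": [0, 0, 0]}, {"travel": [11.2, 0.3, -0.2], "angular": [0, 0, 0]}]'

```text
clock: 25.88
tcp_pos: [526.9, -247.8, 203.9]
ee_rot: [-1.961, 0.458, 1.971]
contact_force: [-0.7, 1.6, -1.1]
gripper_width: 33.4
```

Request:
servo_tool --series '[{"travel": [0, 0, 0], "angular": [0, 0, 0]}, {"travel": [0, 0, 0], "angular": [0, 0, 0]}, {"travel": [0.2, 0, 0], "angular": [0, 0, 0]}, {"travel": [0.5, 0, 0], "angular": [0, 0, 0]}, {"travel": [0.5, 0, 0], "angular": [0, 0, 0]}]'

```text
clock: 26.3
tcp_pos: [528.6, -250.1, 202.9]
ee_rot: [-1.967, 0.461, 1.964]
contact_force: [-0.3, -0.9, -1.2]
gripper_width: 33.4
```

Request:
servo_tool --series '[{"travel": [0, 0, 0], "angular": [0, 0, 0]}, {"travel": [0, 0, 0], "angular": [0, 0, 0]}, {"travel": [0, 0, 0], "angular": [0, 0, 0]}]'

```text
clock: 26.55
tcp_pos: [528.3, -250.2, 202.3]
ee_rot: [-1.966, 0.462, 1.965]
contact_force: [-0.2, 0.8, -1.0]
gripper_width: 33.6
```

```bash
python3 go.py 527.6 -249 197.1 153.74
```

```text
travel cm [ 0.52 -0.08  0.12] ang [-0.16 -0.03 -0.01] rows 0.12979119551971072 0.022828134497035444
t 26.55 tcp [ 528.3 -250.2  202.3] q [-0.44  0.47 -0.21  0.89 -0.   -1.55] w 33.6 F [-0.2  0.8 -1. ]
```

Request:
servo_tool --series '[{"travel": [0.2, -0.1, 0.1], "angular": [0, 0, 0]}, {"travel": [0.4, -0.1, 0.1], "angular": [0, 0, 0]}, {"travel": [0.45, -0.1, 0.1], "angular": [0, 0, 0]}, {"travel": [0.45, -0.1, 0.1], "angular": [0, 0, 0]}, {"travel": [0.45, -0.1, 0.1], "angular": [0, 0, 0]}]'

```text
clock: 26.97
tcp_pos: [527.8, -248.8, 197.4]
ee_rot: [-1.965, 0.461, 1.965]
contact_force: [-0.8, 0.4, -0.1]
gripper_width: 33.7
```

```bash
python3 go.py 527.6 -249 197.1 153.74
```

```text
travel cm [0.03 0.03 0.01] ang [-0.15  0.01 -0.01] rows 0.010178140757455446 0.020884050971398463
t 26.97 tcp [ 527.8 -248.8  197.4] q [-0.44  0.48 -0.22  0.88 -0.   -1.55] w 33.7 F [-0.8  0.4 -0.1]
```

Request:
servo_tool --series '[{"travel": [0.05, 0, 0], "angular": [0, 0, 0]}, {"travel": [0.05, 0, 0], "angular": [0, 0, 0]}]'

```text
clock: 27.13
tcp_pos: [527.8, -248.8, 197.1]
ee_rot: [-1.965, 0.461, 1.965]
contact_force: [-1.0, 0.2, 1.2]
gripper_width: 33.4
```

Request:
servo_tool --series '[{"travel": [0, 0, 0], "angular": [0, 0, 0]}, {"travel": [0, 0, 0], "angular": [0, 0, 0]}, {"travel": [0, 0, 0], "angular": [0, 0, 0]}, {"travel": [0, 0, 0], "angular": [0, 0, 0]}, {"travel": [0, 0, 0], "angular": [0, 0, 0]}]' --jaw 8

```text
clock: 27.55
tcp_pos: [527.8, -248.8, 197.0]
ee_rot: [-1.965, 0.461, 1.965]
contact_force: [-0.3, 1.0, -0.3]
gripper_width: 80.1
```

Request:
servo_tool --series '[{"travel": [-2, 0, 0], "angular": [0, 0, 0]}, {"travel": [-5, 0, 0], "angular": [0, 0, 0]}, {"travel": [-8, 0, 0], "angular": [0, 0, 0]}, {"travel": [-11, 0, 0], "angular": [0, 0, 0]}, {"travel": [-14, 0, 0], "angular": [0, 0, 0]}]'

```text
clock: 27.97
tcp_pos: [527.6, -248.6, 338.4]
ee_rot: [-1.965, 0.461, 1.965]
contact_force: [0.5, 0.5, -0.1]
gripper_width: 80.2
```

Request:
servo_tool --series '[{"travel": [-1, 0, 3], "angular": [0, 0, 0]}, {"travel": [-2, 0, 6], "angular": [0, 0, 0]}, {"travel": [-3, 0, 9], "angular": [0, 0, 0]}, {"travel": [-3, 0, 12], "angular": [0, 0, 0]}, {"travel": [-3, 0, 15], "angular": [0, 0, 0]}]'

```text
clock: 28.38
tcp_pos: [392.3, -181.5, 367.5]
ee_rot: [-1.967, 0.462, 1.964]
contact_force: [-0.1, 0.3, 0.5]
gripper_width: 80.0
```

```bash
python3 - <<'E'
from h import *
from scipy.optimize import least_squares
D={}
for n in ['scene','side']:
    p=grab(n,n+'5'); w=cloud(p); D[n]=(p,w)
    for t in ['vial_mid','jar_mid','dropper_mid','square_mid']:
        r=vision.masks_of(p,t)
        for x in r[:1]:
            q=w[x['region']]; q=q[~np.isnan(q[:,0])]
            print(n,t,round(x['score'],2),np.round(x['box']).astype(int),np.round(np.median(q,0)),np.percentile(q[:,2],98).round(1))
a=D['scene'][0]['frame'][190:320,100:300]; b=D['side'][0]['frame'][110:240,150:350]
cv2.imwrite('pics/fin.png',cv2.resize(np.hstack([a,b])[:,:,::-1],None,fx=2,fy=2,interpolation=2))
print(monitor.get_obs()['clock'])
E
```

```text
scene vial_mid 0.68 [228 245 250 290] [617. -89.  61.] 90.8
scene jar_mid 0.88 [194 236 224 283] [ 596. -139.   56.] 75.4
scene dropper_mid 0.92 [167 231 192 271] [ 566. -193.   44.] 78.7
scene square_mid 0.78 [137 218 168 260] [ 539. -244.   48.] 80.7
side vial_mid 0.67 [208 176 227 216] [603. -78.  56.] 89.3
side jar_mid 0.57 [223 164 243 207] [ 578. -126.   48.] 73.5
side dropper_mid 0.67 [243 154 257 190] [ 553. -183.   42.] 78.2
side square_mid 0.9 [256 145 275 181] [ 525. -236.   44.] 78.5
28.8833
```

View pics/fin.png

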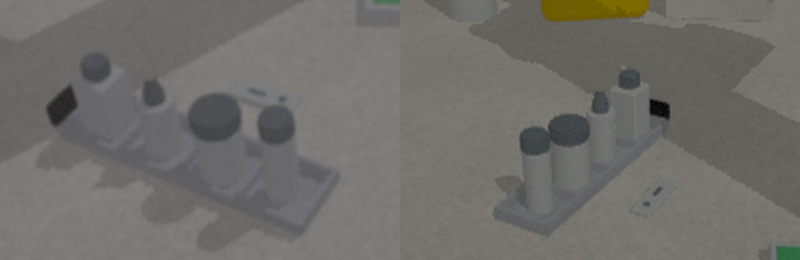

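All four stand upright, one to a pocket. From the transport grip the order is square, dropper, jar, vial, and the tops sit at heights that match standing on the pocket floors. I am settling briefly, then handing in.

Request:
servo_tool --series '[{"travel": [0, 0, 0], "angular": [0, 0, 0]}, {"travel": [0, 0, 0], "angular": [0, 0, 0]}, {"travel": [0, 0, 0], "angular": [0, 0, 0]}]'

```text
clock: 29.13
tcp_pos: [393.6, -182.1, 366.8]
ee_rot: [-1.965, 0.461, 1.966]
contact_force: [-0.1, -0.2, 0.4]
gripper_width: 80.2
```

```bash
python3 -c "
from bench import arm
print(arm.hand_in())"
```

```text
the job is handed in; nothing more can be done
None
```

I moved all four containers into the transport rack in reverse order and handed the job in at about 29 s, well under the 112 s limit. Counting from the transport rack's black grip, they now stand square bottle, dropper bottle, wide jar, slim vial.

- **Final state:** in the last scene and side pictures all four are upright, one to a pocket, and let go. Their measured tops (about 90, 75, 78 and 80 mm) match standing on the pocket floors to within about 2 mm. The arm was clear of everything.
- **Forces:** the highest contact reading was 14 N, a brief touch while setting down the vial. The other three touched down at about 3 N or less.
- **Disagreement between cameras:** the scene and side cameras differed by up to about 4 mm on where the transport rack is. I used a close wrist-camera fit instead, and it matched their combined estimate to within about 0.5 mm.
- **Detector errors:** the networks made a few wrong or low-confidence detections early on, such as reporting tags as containers and the green look-alike as the square bottle's tag. I checked these against the pictures and did not act on them.

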